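# Load a set-up block in the quick-slide holder and let the jaw catch

### The arm

A 7-joint arm with a two-finger parallel gripper is mounted at the origin on a cart in front of the work surface, level with it; the furniture and walls round the work are solid. World frame = base frame: x ahead of the robot, y to its left, z up, the work surface at z = 0. Lengths are in mm, angles in rad, forces in N, time in s.
With the tool pointing down it reaches from about 400 to 875 mm from the base axis. Payload 4.4 kg.
Tool frame: the origin (TCP) lies at the very end of the fingers, on their centre line; the grasp point (between the pads) lies 19 mm behind it; y points along the fingers, x is the direction in which the jaws open and shut, and the axes are right-handed (so a half turn about y gives the same grasp; the last joint's range is limited). The gripper opens to 85 mm and grips with 20 to 120 N. Pads are 22 mm wide; open, the fingers measure 114 mm over their backs; the gripper's body (76 mm by 85 mm) begins 54 mm behind the grasp point. The pads swing forward as they close: fully open they stand 13 mm farther back than shut.
Start: joints at [-1.355, 0.628, 0.038, 1.517, -0.027, 0.996, -0.02], TCP at [180.73, 624.384, 202.213] pointing down, gripper open.
Joint ranges: [-3.06, 3.06], [-0.37, 2.12], [-1.25, 1.32], [0.18, 2.47], [-1.1, 4.24], [0.23, 1.98], [-2.94, 2.94]. Speed limits (rad/s): [2.57, 2.57, 3.14, 3.14, 3.14, 3.14, 3.14].

### API

Orientations are given as [roll, pitch, yaw] about the fixed x, y, z axes, in that order (R = Rz(yaw) Ry(pitch) Rx(roll)).
In Python, from cell import readout, eyes, finish_job gives the robot as it stands. The module is installed in compiled form; this text tells all that it offers.
- The arm moves only by the tool apply_moves, never from a script. Its argument "commands" is a list that holds one entry, the list of rows, each a list of 6 numbers: the shift along the tool's x, y, z in units of 0.04 m (1.0 is 0.04 m), then the turn, a rotation vector about the tool's x, y, z in units of 5 degrees (1.0 is 5 degrees). A call has 1 to 8 rows; each row shifts and turns the pose as measured when the row begins, along the tool's axes as they then stand; what a row does not reach is not made up. A row lasts 1/12 s, in which the tool goes at most 41.7 mm and 7.16 degrees, less where a joint would pass 70% of its speed; a pose out of reach is approached as far as the arm can. A call with a number of a shift or a turn outside -1 to 1 is refused whole. A call with a gripper value outside its range is refused whole. "claw" is the finger opening in mm, from 0 to 85.4, set as the call begins (left out, the last holds). The fingers move at their own pace and stop on an object; the grip force is fixed at half the most. Time passes only in rows, so rows that do not move let the fingers close. It gives the time, the measured TCP pose, the force and the opening at its end, in the units of the state.
- readout.read_state(): the state, without advancing time (a new reading comes with each control period).
- eyes.get_image(name): name is "side" or "top"; returns a dict with "image" (420x560x3 uint8, red, green, blue), "mtx" (3x3 intrinsics, pixels), "rvec" (rotation vector, rad) and "tvec" (3), from world to camera coordinates, as OpenCV has them. Camera axes: x right, y down, z forward; pixel columns grow to the right and rows downward; lengths in mm; the calibration is good to about 2 mm. A picture is of the moment at which its call begins. There is no depth.
- finish_job(): hands the job in, once; it reports no verdict.
The state is a dict: "clock": time; "qpos": joint angles; "qd": joint speeds; "tau": joint torques, N m; "eef_pos": TCP position; "tool_rot": TCP orientation; "force": force on the tool from outside, world axes, zero at the start; "torque": the same for the moment, N m; "width": finger opening in mm.
Only numpy, scipy, OpenCV 4.12 (cv2) and the standard library are available. Lean on these libraries where they do the work, as an engineer would, in place of code of your own. Each camera call takes 0.05 s, during which the arm holds its last target. There are 200 camera calls.

### The job

Get the steel set-up block ready for stoning: lay it flat on the holder's rails between the jaws, lengthwise and centred. Then hold the release bar up, slide the carriage in until the sprung jaw gently presses the block flush against the fixed jaw, and let the bar go so that it drops fully into the nearest notch and the jaw stays partly sprung in, neither slack nor driven to its stop. Leave the other things where they are.

Things in the scene. Friction and masses are not known exactly. Their poses are not given: they have to be found in the camera images.
- set_block: ground steel set-up block with six dark holes, 51 (x) x 76 (y) x 25 mm (z), about 0.6 kg, lying flat on the cart; origin at the centre of its underside, y along its length.
- holder: green quick-slide holder, screwed down: bed 104 (x) x 320 (y) x 10 mm; origin at the centre of its underside, y along the slide towards the fixed jaw. Two bright steel rails along y, 13 to 47 mm either side of the middle, tops at z = 24 mm, carry block and carriage.
- fixed_jaw (a point): middle of the fixed jaw's face (looks to the holder's -y), 114 mm along y from the holder's origin, 40 mm above the cart. The jaw is 80 mm wide and 57 mm high. A block lying flush has its origin 38 mm before this face, on the rails (24 mm above the cart).
- channel (a point): point fixed on the holder, in the channel between the rails, 20 mm on the -y side of the holder's origin, at the tooth tops (z = 19 mm). Here lies a rack: notches 5.5 mm long, 6 mm deep, one every 10 mm, from 50 mm before to 50 mm after this point; plain groove on the open (-y) side. The rack is clamped through slots: where the notches lie is not measured and differs every time, so feel for one.
- carriage: green carriage on the rails, 100 (x) x 64 (y) mm, top 51 mm above the cart; origin at the centre of its underside (z = 24 mm), axes as the holder's. It slides along y from -115 mm (open) to 1 mm in the holder's frame, stiffly (9 to 10 N of friction, 10 N more per m/s), and starts at the open end in the plain groove. The pawl, 4 mm thick, is under its origin.
- jaw_face (a point): middle of the brass face of the sprung jaw, a plate 66 mm wide on the carriage's +y side, from 25 to 53 mm above the cart. Sprung out it is 60 mm ahead of the carriage's origin, so it meets a flush block when the carriage is at y = -22 mm in the holder's frame.
- spring_jaw (a joint): how far the sprung jaw is pushed back into the carriage (m): 0 sprung out, 0.016 hard on its stop. It pushes with 1.5 N plus 0.5 N per mm; 4 to 5 N is enough to slide the block on the rails.
- release_bar (a joint): lift of the release bar above its lowest position (m), 0 to 0.014, sprung down with 8 to 12 N. Over the rack: under 0.002 the pawl is in a notch and the carriage locked; about 0.0055 when it stands on a tooth; held above 0.007 it clears the teeth. Starts down. A hard sideways push on the bar can keep it from dropping.
- bar_grip (a point): middle of the release bar's black grip: level bar along the holder's x, 46 mm long, 10 mm thick (y), 12 mm high, between two upright rods; 82 mm above the cart when down, 24 mm clear under it. Pinch it from above to lift it and pull the carriage along; with the fingers opened a little wider than the bar it springs down and can still be pushed along.
- oiler: squeeze oiler bottle, translucent grey with a red spout, 57 mm across, 151 mm tall, upright; origin at the centre of its foot; leave alone.
- oil_stone: yellow oil stone, 32x100x23 mm; origin at the centre of its underside, long axis y; leave alone.
- brush: acid brush with a wooden handle, 18x156x14 mm; origin at the centre of its underside, long axis y; leave alone.
- driver: ball driver with a green handle, 33x155x31 mm; origin at the centre of its underside, long axis y; leave alone.
- collet_a: steel spring collet standing on end, 28 mm across, 42 mm tall; origin at the centre of its foot; leave alone.
- collet_b: steel spring collet standing on end, 33 mm across, 42 mm tall; origin at the centre of its foot; leave alone.
- insert_box: small red and black insert box, 32x55x23 mm; origin at the centre of its underside, long axis y; leave alone.
- end_mill: steel end mill lying down, 16x92x16 mm; origin at the centre of its underside, long axis y; leave alone.
Things that resemble listed ones, but are neither listed nor needed, are in the scene too. What is shaped like the set_block but green is not meant.

How it is judged (in metres and radians):
On the way, in this order (a step that is already met when the one before it is completed fails the run):
1. the block lies flat and centred on the rails between the jaws, lengthwise, and is let go (z of set_block in the frame of holder between 0.022 and 0.026 m and x of set_block in the frame of holder between -0.01 and 0.01 m and angle between set_block's own z axis and vertical below 0.05 rad and y of set_block in the frame of holder above 0.005 m and angle between the y axis of set_block and the y axis of holder, either way round below 0.2 rad and contact force between the fingers and set_block below 0.1 N), for 0.2 s.
2. with the bar up, the carriage is slid in until the sprung jaw bears on the block (value of joint release_bar above 0.004 m and value of joint spring_jaw above 0.0015 m), for 0.1 s.
At the end, for the whole second after the job is handed in: The block lies flat on the rails, centred within 10 mm, flush with the fixed jaw within 2 mm and square within 0.04 rad; the release bar is down in a notch (below 2 mm); the sprung jaw is pushed in by 1.5 to 14.5 mm; all is at rest (z of set_block in the frame of holder between 0.022 and 0.026 m and x of set_block in the frame of holder between -0.01 and 0.01 m and angle between set_block's own z axis and vertical below 0.05 rad and y of set_block in the frame of holder above 0.074 m and angle between the y axis of set_block and the y axis of holder, either way round below 0.04 rad and value of joint release_bar below 0.002 m and value of joint spring_jaw between 0.0015 and 0.0145 m and linear speed of each of set_block, carriage below 0.01 m/s); the robot touches nothing.
It fails at once if the jaw or carriage presses the block with more than 13 N (the jaw is driven hard on its stop) (contact force between carriage and set_block above 13 N).
It fails at once if one of the other things is pushed more than 25 mm (distance of any of oiler, oil_stone, brush, driver, collet_a, collet_b, insert_box, end_mill from where it was at the start of the episode above 0.025 m).
It also fails if it takes over 64 s, if anything falls off the work surface, if the arm or the gripper's body presses on something with over 40 N, if the wrist force passes 120 N, or if a joint passes its speed limit or range.

## Working session

There is one attempt and no reset: what is moved stays moved. The work goes in short steps, Python scripts to look and compute and a tool call to move; the robot and the scene stay as the last step left them, time stands still between calls to the robot, and variables do not carry over. Pictures are saved under pics/ and viewed, about 8 in all and at most 12, crops included, and the job is handed in when it is done.

Besides the shell and the picture viewer there is one more tool, called after ">>>" as name(argument=value, ...), one argument or row to a line, values as JSON. apply_moves: Moves the arm, as the interface text tells. Shifts and turns lie within -1 to 1; 1 stands for 0.04 m of shift or 5 degrees of turn. Its arguments: {"type":"object","properties":{"commands":{"type":"array"},"claw":{"type":"number"}},"required":["commands"]}

```bash
mkdir -p pics
cat > h.py <<'E'
import numpy as np, cv2
from cell import readout, eyes, finish_job
def grab(n,f):
    d=eyes.get_image(n); cv2.imwrite('pics/'+f,d['image'][:,:,::-1])
    np.savez('pics/'+f+'.npz',**d); return d
def load(f): return dict(np.load('pics/'+f+'.npz'))
def ray(d,u,v):
    R=cv2.Rodrigues(np.array(d['rvec'],float))[0]; t=np.array(d['tvec'],float).ravel()
    p=cv2.undistortPoints(np.array([[[u,v]]],float),np.array(d['mtx'],float),None).ravel()
    return -R.T@t, R.T@np.array([p[0],p[1],1.])
def onz(d,u,v,z):
    c,r=ray(d,u,v); return c+r*(z-c[2])/r[2]
def tri(d1,p1,d2,p2):
    A=[];b=[]
    M=np.zeros((3,3));q=np.zeros(3)
    for d,p in((d1,p1),(d2,p2)):
        c,r=ray(d,*p); r=r/np.linalg.norm(r);P=np.eye(3)-np.outer(r,r);M+=P;q+=P@c
    return np.linalg.solve(M,q)
def proj(d,P): return cv2.projectPoints(np.array(P,float).reshape(-1,3),np.array(d['rvec'],float),np.array(d['tvec'],float),np.array(d['mtx'],float),None)[0].reshape(-1,2)
E
python3 - <<'E'
from h import *
a=grab('top','t0.png'); b=grab('side','s0.png')
print(readout.read_state())
for d in(a,b): print(ray(d,280,210), d['mtx'])
E
```

```text
{'clock': 0.1, 'qpos': array([-1.35480354,  0.62923841,  0.03845044,  1.51827737, -0.0270129 ,
        0.99628637, -0.01998715]), 'qd': array([ 0.00265454, -0.00048783,  0.00112329, -0.00139619,  0.00179975,
       -0.00068511, -0.00024641]), 'tau': array([ 2.13129359e-03, -5.64528787e+01,  1.23037554e+00, -1.93971509e+01,
        1.13228126e-02,  5.50655939e-03, -1.48497935e-05]), 'eef_pos': array([180.55210245, 623.78704304, 201.38804773]), 'tool_rot': array([-1.57080516,  0.00169153,  1.28900455]), 'force': array([ 0.22885932, -0.199722  , -0.2214801 ]), 'torque': array([ 0.02491111, -0.02508897,  0.02581552]), 'width': 85.34830131422652}
(array([ 448.32378893,   33.47723817, 1187.29732157]), array([ 0.03170892,  0.00865479, -0.99958676])) [[470.93043729   0.         273.94566199]
 [  0.         470.93043729 205.5630848 ]
 [  0.           0.           1.        ]]
(array([   9.16977038, -736.71767771,  487.13047706]), array([ 0.50226124,  0.76464262, -0.40423435])) [[481.89498663   0.         273.56650267]
 [  0.         481.89498663 203.68248821]
 [  0.           0.           1.        ]]
```

View pics/t0.png

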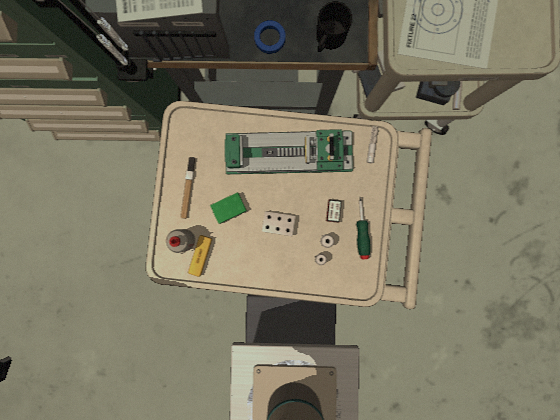

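View pics/s0.png

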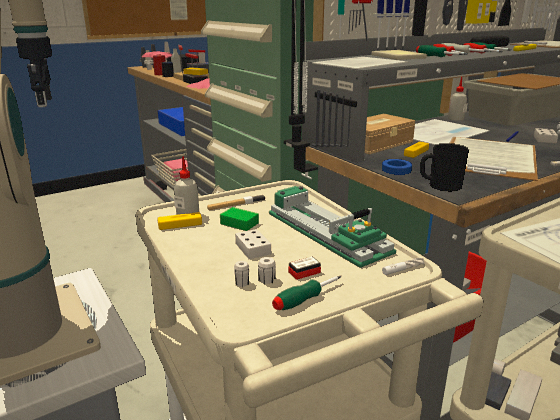

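The set_block is the grey six-holed one at top (280,223) / side (253,244). The possible mistake is the green one at top (229,208) / side (239,218), which is excluded by its colour. In the holder, the fixed jaw is at the left (234,153) and the carriage is at (333,150). I'll check both in a close crop.

Run:
```python
from h import *
a=cv2.imread('pics/t0.png');b=cv2.imread('pics/s0.png')
c=cv2.resize(a[122:242,218:362],None,fx=5,fy=5,interpolation=cv2.INTER_CUBIC); cv2.imwrite('pics/tc.png',c)
c=cv2.resize(b[180:300,225:405],None,fx=4.4,fy=4.4,interpolation=cv2.INTER_CUBIC); cv2.imwrite('pics/sc.png',c)
```

```text
(no output)
```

View pics/tc.png

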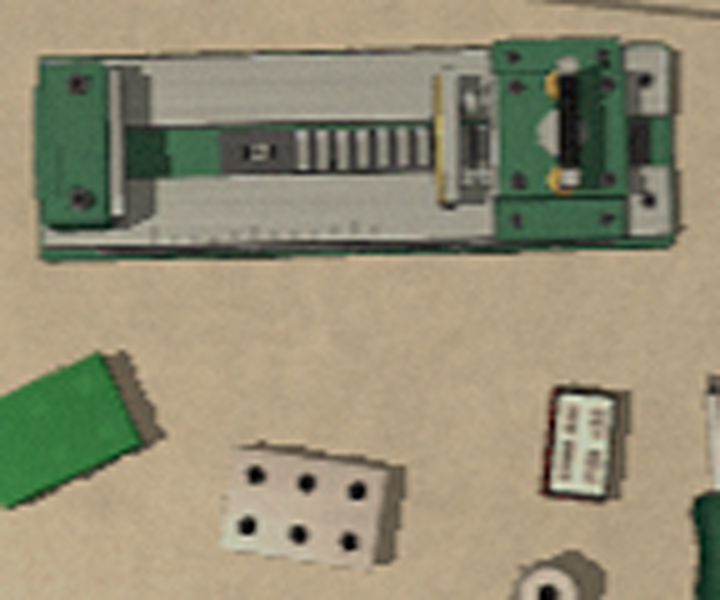

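View pics/sc.png

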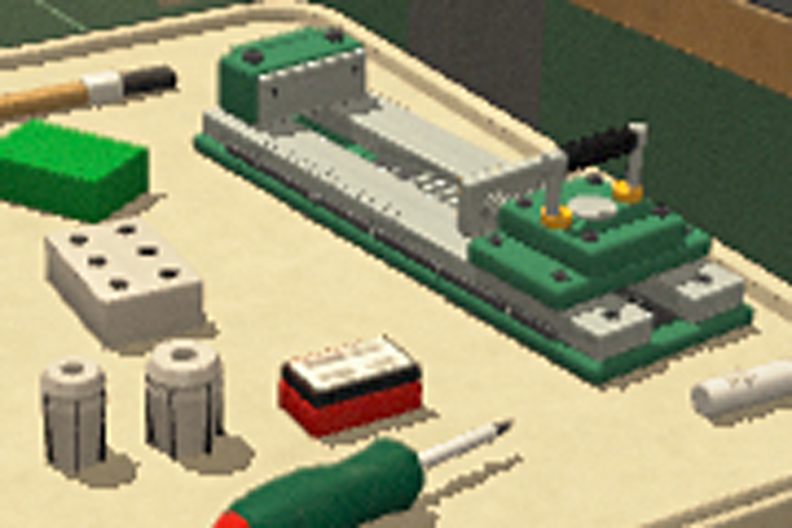

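The crops confirm the grey six-holed block, with top-crop holes at (256,474)…(349,541). They also show the jaw screws at (78,83) and (80,199), the grip at (570,120) and the brass face at x≈438. Next I'll compute positions from these.

```bash
cat > m.py <<'E'
from h import *
a=load('t0.png');b=load('s0.png')
T=lambda p:((p[0]+.5)/5-.5+218,(p[1]+.5)/5-.5+122)
S=lambda p:((p[0]+.5)/4.4-.5+225,(p[1]+.5)/4.4-.5+180)
def t2(t,s): return tri(a,T(t),b,S(s))
th=[(256,474),(307,483),(357,491),(247,526),(298,534),(349,541)]
sh=[(126,230),(148,251),(168,273),(79,240),(97,261),(119,284)]
def snap(img,p,r=4):   # dark-weighted centroid
    g=cv2.cvtColor(img,cv2.COLOR_RGB2GRAY).astype(float);u,v=map(round,p)
    w=g[v-r:v+r+1,u-r:u+r+1]; w=np.clip(np.percentile(w,60)*.8-w,0,None); Y,X=np.mgrid[v-r:v+r+1,u-r:u+r+1]
    return (w*X).sum()/w.sum(),(w*Y).sum()/w.sum()
P=[]
for t,s in zip(th,sh):
    p=tri(a,snap(a['image'],T(t)),b,snap(b['image'],S(s),3));P.append(p)
P=np.array(P);print('holes',P.round(1).tolist(),'mean',P.mean(0).round(1))
Q=np.array([onz(a,*snap(a['image'],T(t)),25) for t in th]);print('top only z25',Q.mean(0).round(1))
d=Q[[0,3]].mean(0)-Q[[2,5]].mean(0);print('block y yaw deg',np.degrees(np.arctan2(d[1],d[0])))
for n,t,s in [('fj screw+x',(78,83),(335,35)),('fj screw-x',(80,199),(253,57)),('grip',(570,121),(600,148)),
  ('face+x',(121,67),(364,49)),('face-x',(125,218),(260,78))]:
    p=t2(t,s);print(n,p.round(1))
# rail lines by column gradient
g=cv2.cvtColor(a['image'],cv2.COLOR_RGB2GRAY).astype(float)
sat=cv2.cvtColor(a['image'],cv2.COLOR_RGB2HSV)[...,1].astype(float)
for nm,ch in(('gray',g),('sat',sat)):
  for row in (131,146.5,157,170,173.5):
    pts=[]
    for u in range(264,302):
        lo=int(row)-4;col=np.abs(np.diff(ch[lo:lo+9,u]));k=col.argmax()
        w=col[max(k-1,0):k+2];pts.append((u,lo+.5+(np.arange(max(k-1,0),max(k-1,0)+len(w))*w).sum()/w.sum()))
    pts=np.array(pts);f=np.polyfit(pts[:,0],pts[:,1],1)
    r=pts[:,1]-np.polyval(f,pts[:,0]);k=abs(r)<1;f=np.polyfit(pts[k,0],pts[k,1],1);r=r[k]
    A=onz(a,264,np.polyval(f,264),24);B=onz(a,302,np.polyval(f,302),24)
    print(nm,row,'rms',r.std().round(2),'x@y100',A.round(1),B.round(1),'yaw',np.degrees(np.arctan2(*(A-B)[[1,0]])).round(2))
E
python3 m.py
```

```text
holes [[469.2, 70.5, 27.5], [466.1, 45.2, 26.1], [462.8, 20.0, 25.2], [444.4, 74.0, 26.0], [440.7, 48.8, 26.4], [437.7, 23.6, 25.6]] mean [453.5  47.   26.1]
top only z25 [452.4  47.7  25. ]
block y yaw deg 81.98332467194226
fj screw+x [656.7 158.7  59.5]
fj screw-x [600.4 156.5  59.3]
grip [637.9 -76.7  83.6]
face+x [664.2 139.1  56. ]
face-x [591.5 135.2  56.4]
gray 131 rms 0.16 x@y100 [679.5  86.8  24. ] [679.6  -7.7  24. ] yaw 90.08
gray 146.5 rms 0.2 x@y100 [644.6  86.2  24. ] [646.3  -8.2  24. ] yaw 91.07
gray 157 rms 0.13 x@y100 [617.6  85.6  24. ] [619.6  -8.7  24. ] yaw 91.18
gray 170 rms 0.55 x@y100 [577.7  84.9  24. ] [588.7  -9.1  24. ] yaw 96.64
gray 173.5 rms 0.61 x@y100 [576.8  84.9  24. ] [588.7  -9.1  24. ] yaw 97.21
sat 131 rms 0.17 x@y100 [678.2  86.8  24. ] [681.8  -7.7  24. ] yaw 92.19
sat 146.5 rms 0.13 x@y100 [641.1  86.1  24. ] [641.7  -8.3  24. ] yaw 90.36
sat 157 rms 0.42 x@y100 [617.6  85.6  24. ] [622.2  -8.6  24. ] yaw 92.83
sat 170 rms 0.15 x@y100 [579.5  84.9  24. ] [581.   -9.3  24. ] yaw 90.9
sat 173.5 rms 0.15 x@y100 [579.5  84.9  24. ] [581.   -9.3  24. ] yaw 90.9
```

```bash
cat > plan.py <<'E'
import sys
from h import *
def plan(x,y,z,yaw,n=None):
    s=readout.read_state(); p=np.array(s['eef_pos']); y0=np.degrees(s['tool_rot'][2])
    D=np.array([x,y,z])-p; dy=(yaw-y0+180)%360-180
    N=n or int(max(np.ceil(np.linalg.norm(D)/39),np.ceil(abs(dy)/5),1))
    print('t',round(s['clock'],2),'pos',p.round(1),'rot',np.degrees(s['tool_rot']).round(2),'w',round(s['width'],1),'F',s['force'].round(1),'N',N)
    for i in range(N):
        a=np.radians(y0+dy*i/N); d=D/N/40
        print([round(float(v),2) for v in(d[0]*np.cos(a)+d[1]*np.sin(a),-d[2],-d[0]*np.sin(a)+d[1]*np.cos(a),0,-dy/N/5,0)],end=',')
    print()
if __name__=='__main__':
    v=[float(t) for t in sys.argv[1:]]; plan(*v[:4],n=int(v[4]) if len(v)>4 else None)
E
python3 plan.py 453 47 150 -8 18
```

```text
t 0.1 pos [180.6 623.8 201.4] rot [-90.     0.1   73.85] w 85.3 F [ 0.2 -0.2 -0.2] N 18
[-0.66, 0.07, -0.59, 0.0, 0.91, 0.0],[-0.62, 0.07, -0.64, 0.0, 0.91, 0.0],[-0.56, 0.07, -0.68, 0.0, 0.91, 0.0],[-0.51, 0.07, -0.73, 0.0, 0.91, 0.0],[-0.45, 0.07, -0.76, 0.0, 0.91, 0.0],[-0.39, 0.07, -0.8, 0.0, 0.91, 0.0],[-0.32, 0.07, -0.83, 0.0, 0.91, 0.0],[-0.26, 0.07, -0.85, 0.0, 0.91, 0.0],[-0.19, 0.07, -0.87, 0.0, 0.91, 0.0],[-0.12, 0.07, -0.88, 0.0, 0.91, 0.0],[-0.05, 0.07, -0.88, 0.0, 0.91, 0.0],[0.02, 0.07, -0.89, 0.0, 0.91, 0.0],[0.09, 0.07, -0.88, 0.0, 0.91, 0.0],[0.16, 0.07, -0.87, 0.0, 0.91, 0.0],[0.23, 0.07, -0.86, 0.0, 0.91, 0.0],[0.3, 0.07, -0.83, 0.0, 0.91, 0.0],[0.36, 0.07, -0.81, 0.0, 0.91, 0.0],[0.43, 0.07, -0.78, 0.0, 0.91, 0.0],
```

>>> apply_moves(
  commands=[
    [[-0.66,0,-0.59,0,0.9,0],[-0.62,0,-0.64,0,0.9,0],[-0.56,0,-0.68,0,0.9,0],[-0.5,0,-0.72,0,0.9,0],[-0.45,0,-0.76,0,0.9,0],[-0.4,0,-0.8,0,0.9,0],[-0.32,0,-0.83,0,0.9,0],[-0.26,0,-0.85,0,0.9,0]],
  ],
  claw=85,
)

```text
clock: 0.77
eef_pos: [296.5, 363.1, 196.1]
tool_rot: [-1.566, 0.006, 0.648]
force: [1.3, 0.4, 1.1]
width: 85.2
```

```bash
python3 plan.py 453 47 150 -8
```

```text
t 0.77 pos [296.5 363.1 196.1] rot [-89.75   0.32  37.12] w 85.2 F [1.3 0.4 1.1] N 10
[-0.16, 0.12, -0.87, 0.0, 0.9, 0.0],[-0.1, 0.12, -0.88, 0.0, 0.9, 0.0],[-0.03, 0.12, -0.88, 0.0, 0.9, 0.0],[0.04, 0.12, -0.88, 0.0, 0.9, 0.0],[0.11, 0.12, -0.87, 0.0, 0.9, 0.0],[0.18, 0.12, -0.86, 0.0, 0.9, 0.0],[0.25, 0.12, -0.85, 0.0, 0.9, 0.0],[0.31, 0.12, -0.82, 0.0, 0.9, 0.0],[0.38, 0.12, -0.8, 0.0, 0.9, 0.0],[0.44, 0.12, -0.77, 0.0, 0.9, 0.0],
```

>>> apply_moves(
  commands=[
    [[-0.16,-0.02,-0.87,0,0.9,0],[-0.1,-0.02,-0.88,0,0.9,0],[-0.03,-0.02,-0.88,0,0.9,0],[0.04,-0.02,-0.88,0,0.9,0],[0.1,0,-0.87,0,0.9,0],[0.18,0.1,-0.86,0,0.9,0],[0.25,0.3,-0.85,0,0.9,0],[0.3,0.4,-0.82,0,0.9,0]],
  ],
)

```text
clock: 1.43
eef_pos: [421.6, 95.7, 167.8]
tool_rot: [-1.568, 0.002, -0.01]
force: [0.5, 0.6, 0.2]
width: 85.2
```

```bash
python3 plan.py 453 47 90 -8 5
```

```text
t 1.43 pos [421.6  95.7 167.8] rot [-89.84   0.12  -0.57] w 85.2 F [0.5 0.6 0.2] N 5
[0.16, 0.39, -0.24, 0.0, 0.3, 0.0],[0.17, 0.39, -0.24, 0.0, 0.3, 0.0],[0.17, 0.39, -0.23, 0.0, 0.3, 0.0],[0.18, 0.39, -0.23, 0.0, 0.3, 0.0],[0.18, 0.39, -0.22, 0.0, 0.3, 0.0],
```

>>> apply_moves(
  commands=[
    [[0.16,0.4,-0.24,0,0.3,0],[0.17,0.4,-0.24,0,0.3,0],[0.17,0.4,-0.23,0,0.3,0],[0.18,0.4,-0.23,0,0.3,0],[0.18,0.4,-0.22,0,0.3,0],[0,0,0,0,0,0]],
  ],
)

```text
clock: 1.93
eef_pos: [455.7, 34.3, 82.4]
tool_rot: [-1.573, 0.001, -0.166]
force: [0.2, -0.5, 0.1]
width: 85.0
```

```bash
python3 plan.py 453 47.3 40 -8 3
python3 - <<'E'
from h import *
b=grab('side','s1.png'); c=cv2.cvtColor(b['image'],cv2.COLOR_RGB2BGR)[130:300,150:390]
cv2.imwrite('pics/s1c.png',cv2.resize(c,None,fx=3.2,fy=3.2,interpolation=cv2.INTER_CUBIC))
E
```

```text
t 1.93 pos [455.7  34.3  82.4] rot [-9.015e+01  4.000e-02 -9.520e+00] w 85.0 F [ 0.2 -0.5  0.1] N 3
[-0.04, 0.35, 0.1, 0.0, -0.1, 0.0],[-0.04, 0.35, 0.1, 0.0, -0.1, 0.0],[-0.04, 0.35, 0.1, 0.0, -0.1, 0.0],
```

View pics/s1c.png

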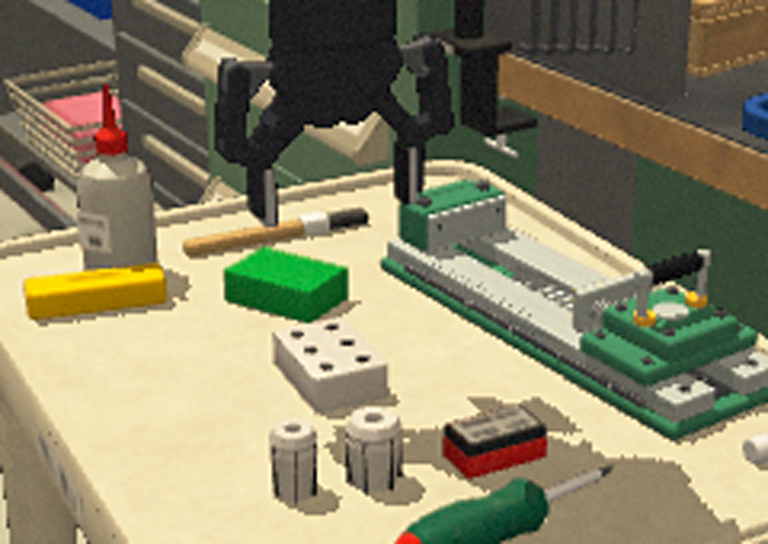

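The fingertips are open at crop (268,222) and (410,200), astride the line above the block at (330,365). Nothing else is in the way, so I'll correct y and go down.

>>> apply_moves(
  commands=[
    [[-0.04,0.35,0.11,0,-0.1,0],[-0.04,0.35,0.11,0,-0.1,0],[-0.03,0.3,0.1,0,-0.1,0],[0,0.2,0,0,0,0],[0,0,0,0,0,0]],
  ],
)

```text
clock: 2.4
eef_pos: [453.4, 53.0, 37.4]
tool_rot: [-1.569, -0.002, -0.131]
force: [0.5, -0.3, -0.6]
width: 85.2
```

```bash
python3 plan.py 453 47.3 4 -8 3
```

```text
t 2.4 pos [453.4  53.   37.4] rot [-89.89  -0.1   -7.49] w 85.2 F [ 0.5 -0.3 -0.6] N 3
[0.0, 0.28, -0.05, 0.0, 0.03, 0.0],[0.0, 0.28, -0.05, 0.0, 0.03, 0.0],[0.0, 0.28, -0.05, 0.0, 0.03, 0.0],
```

>>> apply_moves(
  commands=[
    [[0,0.25,-0.05,0,0.03,0],[0,0.25,-0.05,0,0.03,0],[0,0.15,-0.03,0,0.03,0],[0,0.1,0,0,0,0],[0,0,0,0,0,0]],
  ],
)

```text
clock: 2.82
eef_pos: [454.7, 50.2, 10.1]
tool_rot: [-1.566, -0.007, -0.135]
force: [0.3, 0.2, -0.3]
width: 84.8
```

```bash
python3 plan.py 453 47.3 4 -8 2
```

```text
t 2.82 pos [454.7  50.2  10.1] rot [-89.73  -0.38  -7.72] w 84.8 F [ 0.3  0.2 -0.3] N 2
[-0.02, 0.08, -0.04, 0.0, 0.03, 0.0],[-0.02, 0.08, -0.04, 0.0, 0.03, 0.0],
```

>>> apply_moves(
  commands=[
    [[-0.02,0.1,-0.06,0,0.03,0],[-0.02,0.06,-0.03,0,0.03,0]],
  ],
)

```text
clock: 2.98
eef_pos: [453.8, 47.4, 4.7]
tool_rot: [-1.565, -0.009, -0.139]
force: [0.0, 0.0, 0.2]
width: 84.6
```

>>> apply_moves(
  commands=[
    [[0,0,0,0,0,0],[0,0,0,0,0,0],[0,0,0,0,0,0],[0,0,0,0,0,0],[0,0,0,0,0,0],[0,0,0,0,0,0]],
  ],
  claw=40,
)

```text
clock: 3.48
eef_pos: [455.1, 48.1, 6.7]
tool_rot: [-1.564, -0.011, -0.139]
force: [-0.5, 0.1, -0.3]
width: 39.8
```

```bash
python3 plan.py 453 47.3 100 -5 5
```

```text
t 3.48 pos [455.1  48.1   6.7] rot [-89.6   -0.65  -7.95] w 39.8 F [-0.5  0.1 -0.3] N 5
[-0.01, -0.47, -0.01, 0.0, -0.12, 0.0],[-0.01, -0.47, -0.01, 0.0, -0.12, 0.0],[-0.01, -0.47, -0.0, 0.0, -0.12, 0.0],[-0.01, -0.47, -0.0, 0.0, -0.12, 0.0],[-0.01, -0.47, -0.0, 0.0, -0.12, 0.0],
```

The width reached 39.8 without stopping on the 51 mm block, so something is off. I'll look.

Run:
```python
from h import *
b=grab('side','s2.png'); a=grab('top','t2.png')
c=cv2.cvtColor(b['image'],cv2.COLOR_RGB2BGR)[170:290,190:330]; d=cv2.cvtColor(a['image'],cv2.COLOR_RGB2BGR)[120:290,200:370]
k=cv2.INTER_CUBIC
cv2.imwrite('pics/c2.png',np.hstack([cv2.resize(c,(466,400),interpolation=k),cv2.resize(d,(330,400),interpolation=k)]))
print(proj(b,[454,47,25]),proj(b,[455,48,6.7]),proj(a,[454,47,25]))
```

```text
[[252.05336609 238.27330026]] [[252.41541979 245.70125303]] [[278.37472765 222.6145485 ]]
```

View pics/c2.png

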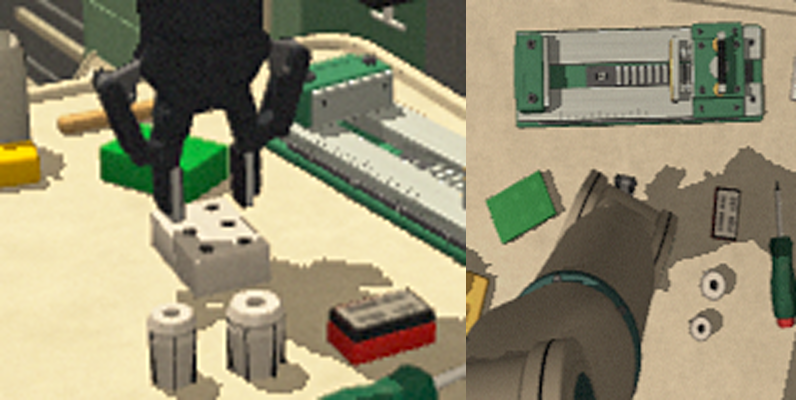

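Run:
```python
from h import *
b=load('s2.png')
print('s0 TCP',proj(b,[180.6,623.8,201.4]),'s1 TCP',proj(b,[455.7,34.3,82.4]))
for z in (6.7,15,25,38,50): print(z,onz(b,253.4,233.2,z).round(1), 's1',onz(b,255.8,196,z+76).round(1))
i0=load('s0.png')['image'][...,::-1][10:130,0:100]; s=load('s2.png')['image'][...,::-1][150:270,205:305]
k=cv2.INTER_CUBIC
cv2.imwrite('pics/c3.png',np.hstack([cv2.resize(i0,None,fx=4,fy=4,interpolation=k),cv2.resize(s,None,fx=4,fy=4,interpolation=k)]))
print(readout.read_state())
```

```text
s0 TCP [[ 47.81859311 118.88180175]] s1 TCP [[255.30774551 215.2354499 ]]
6.7 [486.5  97.7   6.7] s1 [508.9 122.2  82.7]
15 [478.3  83.3  15. ] s1 [498.6 104.5  91. ]
25 [468.4  65.9  25. ] s1 [486.3  83.3 101. ]
38 [455.4  43.3  38. ] s1 [470.2  55.7 114. ]
50 [443.5  22.5  50. ] s1 [455.4  30.2 126. ]
{'clock': 3.5833, 'qpos': array([-0.29750124,  0.72848372,  0.19735557,  2.20483844, -0.58574001,
        0.24459109,  0.28206031]), 'qd': array([-5.46148067e-04,  4.89844133e-03, -2.43360675e-04, -4.24382279e-04,
       -8.91057070e-04, -8.19089433e-04,  9.12328673e-05]), 'tau': array([-2.07036291e-02, -4.63356686e+01,  3.20700042e+00, -5.00526309e+00,
       -4.87181533e-03, -3.72218667e-02, -2.65117807e-03]), 'eef_pos': array([455.0703578 ,  48.03907869,   6.64181755]), 'tool_rot': array([-1.56391772, -0.01133363, -0.13878431]), 'force': array([-0.3448293 , -0.28343512, -0.04284402]), 'torque': array([-0.02614829,  0.07560969, -0.05859033]), 'width': 40.1947008946972}
```

View pics/c3.png

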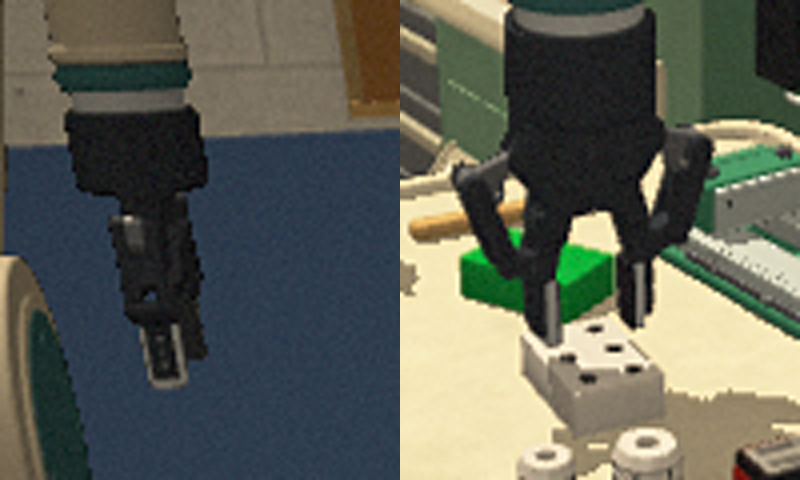

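The image shows the tips hovering above the block. The left tip covers the far-left hole at crop (548,335). The tips look about 30 mm above the reported TCP, and the start picture shows the same offset, so the reported tool length seems too long. I'll check this by touching the block top gently with the half-closed fingers.

>>> apply_moves(
  commands=[
    [[0,0.07,0,0,0,0],[0,0.07,0,0,0,0]],
  ],
)

```text
clock: 3.75
eef_pos: [455.6, 48.1, 1.4]
tool_rot: [-1.563, -0.012, -0.139]
force: [-0.1, -0.6, -0.8]
width: 40.2
```

```bash
python3 -c "
from h import *
s=readout.read_state();print(s['qpos'].round(3),s['eef_pos'].round(1),s['force'].round(1))"
```

```text
[-0.306  0.742  0.211  2.206 -0.658  0.24   0.354] [455.6  48.1   1.4] [-0.1 -0.6 -0.8]
```

>>> apply_moves(
  commands=[
    [[0,0.07,0,0,0,0],[0,0.07,0,0,0,0],[0,0.03,0,0,0,0]],
  ],
)

```text
clock: 4.0
eef_pos: [455.8, 48.2, -5.2]
tool_rot: [-1.563, -0.012, -0.139]
force: [-3.3, 0.0, 27.9]
width: 40.1
```

```bash
python3 -c "
from h import *
s=readout.read_state();print(s['qpos'].round(3),s['eef_pos'].round(1),s['force'].round(1))"
```

```text
[-0.321  0.759  0.234  2.208 -0.766  0.239  0.46 ] [455.8  48.2  -5.2] [-3.3  0.  27.9]
```

Contact came at reported z ≈ -5 with 28 N up, which puts the true tips about 30 mm behind the reported TCP at 40 mm opening. I'll use that offset. I'll lift, open to 72 mm and go down again.

>>> apply_moves(
  commands=[
    [[0,-0.3,0,0,0,0],[-0.02,-0.3,0,0,0,0],[-0.02,-0.1,0,0,0,0],[0,0,0,0,0,0],[0,0,0,0,0,0]],
  ],
  claw=72,
)

```text
clock: 4.42
eef_pos: [453.5, 48.1, 23.5]
tool_rot: [-1.563, -0.012, -0.139]
force: [-0.1, -0.1, -0.1]
width: 72.1
```

>>> apply_moves(
  commands=[
    [[0,0.3,0,0.05,0,-0.1],[0,0.3,0,0.05,0,-0.1],[0,0.3,0,0,0,0],[0,0.1,0,0,0,0],[0,0,0,0,0,0]],
  ],
)

```text
clock: 4.83
eef_pos: [453.4, 49.6, -19.0]
tool_rot: [-1.553, -0.024, -0.131]
force: [0.6, 1.1, -0.1]
width: 71.9
```

```bash
cat > st.py <<'E'
from h import *
s=readout.read_state();print(round(s['clock'],2),s['qpos'].round(3),s['eef_pos'].round(1),np.degrees(s['tool_rot']).round(2),s['force'].round(1),round(s['width'],1))
E
python3 st.py
```

```text
4.83 [-0.347  0.794  0.277  2.231 -1.1    0.232  0.801] [453.4  49.6 -19. ] [-88.96  -1.4   -7.52] [ 0.6  1.1 -0.1] 71.9
```

>>> apply_moves(
  commands=[
    [[0,0,0,0,0,0],[0,0,0,0,0,0],[0,0,0,0,0,0],[0,0,0,0,0,0],[0,0,0,0,0,0]],
  ],
  claw=30,
)

```text
clock: 5.25
eef_pos: [454.6, 49.6, -19.0]
tool_rot: [-1.551, -0.026, -0.136]
force: [1.4, 0.1, -5.9]
width: 49.3
```

```bash
python3 st.py
```

```text
5.25 [-0.346  0.794  0.275  2.229 -1.1    0.232  0.797] [454.6  49.6 -19. ] [-88.88  -1.47  -7.82] [ 1.4  0.1 -5.9] 49.3
```

>>> apply_moves(
  commands=[
    [[0,-0.2,0,0,0,0],[0,-0.4,0,0,0,0],[0,-0.5,0,0,0,0],[0,-0.5,0,0,0,0],[0,-0.2,0,0,0,0],[0,0,0,0,0,0]],
  ],
)

```text
clock: 5.75
eef_pos: [448.4, 48.6, 53.0]
tool_rot: [-1.553, -0.017, -0.139]
force: [-0.1, 0.7, -6.9]
width: 49.3
```

```bash
python3 st.py; python3 plan.py 631 72 60 1.5 6
```

```text
5.75 [-0.527  0.685  0.551  2.216 -0.899  0.455  0.616] [448.4  48.6  53. ] [-88.97  -0.95  -7.99] [-0.1  0.7 -6.9] 49.3
t 5.75 pos [448.4  48.6  53. ] rot [-88.97  -0.95  -7.99] w 49.3 F [-0.1  0.7 -6.9] N 6
[0.74, -0.03, 0.2, 0.0, -0.32, 0.0],[0.75, -0.03, 0.18, 0.0, -0.32, 0.0],[0.75, -0.03, 0.16, 0.0, -0.32, 0.0],[0.75, -0.03, 0.14, 0.0, -0.32, 0.0],[0.76, -0.03, 0.12, 0.0, -0.32, 0.0],[0.76, -0.03, 0.1, 0.0, -0.32, 0.0],
```

>>> apply_moves(
  commands=[
    [[0.5,-0.1,0.1,0,-0.3,0],[0.75,-0.05,0.18,0,-0.3,0],[0.75,-0.03,0.16,0,-0.3,0],[0.75,-0.03,0.12,0,-0.3,0],[0.75,-0.03,0.1,0,-0.3,0],[0.5,-0.03,0.1,0,-0.3,0],[0.2,0,0,0,0,0],[0,0,0,0,0,0]],
  ],
)

```text
clock: 6.42
eef_pos: [614.1, 72.8, 56.0]
tool_rot: [-1.551, -0.001, 0.026]
force: [0.1, -0.9, -7.6]
width: 49.1
```

```bash
python3 st.py; python3 plan.py 631 72 30 1.5 2
```

```text
6.42 [-0.516  0.86   0.629  1.743 -0.718  0.783  0.507] [614.1  72.8  56. ] [-8.886e+01 -4.000e-02  1.510e+00] [ 0.1 -0.9 -7.6] 49.1
t 6.42 pos [614.1  72.8  56. ] rot [-8.886e+01 -4.000e-02  1.510e+00] w 49.1 F [ 0.1 -0.9 -7.6] N 2
[0.21, 0.32, -0.02, 0.0, 0.0, 0.0],[0.21, 0.32, -0.02, 0.0, 0.0, 0.0],
```

>>> apply_moves(
  commands=[
    [[0.2,0.3,-0.02,0,0,-0.07],[0.2,0.3,-0.02,0,0,-0.07],[0,0.2,0,0,0,0],[0,0.1,0,0,0,0],[0,0,0,0,0,0]],
  ],
)

```text
clock: 6.83
eef_pos: [624.3, 72.8, 10.5]
tool_rot: [-1.549, -0.002, 0.024]
force: [0.7, -0.4, -6.5]
width: 49.3
```

```bash
python3 st.py; python3 plan.py 631 72 8 1.5 2
```

```text
6.83 [-0.482  0.929  0.581  1.73  -0.766  0.723  0.539] [624.3  72.8  10.5] [-88.74  -0.1    1.36] [ 0.7 -0.4 -6.5] 49.3
t 6.83 pos [624.3  72.8  10.5] rot [-88.74  -0.1    1.36] w 49.3 F [ 0.7 -0.4 -6.5] N 2
[0.08, 0.03, -0.01, 0.0, -0.01, 0.0],[0.08, 0.03, -0.01, 0.0, -0.01, 0.0],
```

>>> apply_moves(
  commands=[
    [[0.1,0.02,0,0,0,0],[0.08,0.02,0,0,0,0],[0.03,0.04,0,0,0,0],[0,0.05,0,0,0,0]],
  ],
)

```text
clock: 7.17
eef_pos: [631.7, 72.9, 5.6]
tool_rot: [-1.548, 0.001, 0.023]
force: [-7.3, -0.2, 14.3]
width: 49.2
```

```bash
python3 st.py
python3 - <<'E'
from h import *
b=grab('side','s3.png');c=b['image'][...,::-1][170:270,240:360];k=cv2.INTER_CUBIC
d=grab('top','t3.png')['image'][...,::-1][120:200,215:345]
cv2.imwrite('pics/c4.png',np.vstack([cv2.resize(c,(520,433),interpolation=k),np.zeros((4,520,3),np.uint8),cv2.resize(d,(520,320),interpolation=k)])[:,:])
E
```

```text
7.17 [-0.477  0.944  0.581  1.706 -0.766  0.734  0.533] [631.7  72.9   5.6] [-8.87e+01  4.00e-02  1.31e+00] [-7.3 -0.2 14.3] 49.2
```

Contact came at z = 5.6 with about 21 N, as expected for rails 24 mm up. I'll release, back off upward and look.

>>> apply_moves(
  commands=[
    [[0,0,0,0,0,0],[0,0,0,0,0,0],[0,0,0,0,0,0],[0,0,0,0,0,0]],
  ],
  claw=75,
)

```text
clock: 7.6
eef_pos: [636.1, 72.5, 9.5]
tool_rot: [-1.548, -0.009, 0.022]
force: [0.6, -0.4, -0.5]
width: 74.9
```

>>> apply_moves(
  commands=[
    [[0,-0.3,0,0,0,0],[0,-0.6,0,0,0,0],[0,-0.8,0,0,0,0],[0,-0.8,0,0,0,0],[0,-0.8,0,0,0,0],[0,-0.4,0,0,0,0],[0,0,0,0,0,0]],
  ],
)

```text
clock: 8.18
eef_pos: [635.5, 67.2, 168.6]
tool_rot: [-1.55, -0.011, 0.02]
force: [-0.0, -0.5, -0.5]
width: 75.1
```

```bash
python3 st.py
python3 - <<'E'
from h import *
b=grab('side','s4.png');c=b['image'][...,::-1][150:270,220:400];k=cv2.INTER_CUBIC
d=grab('top','t4.png')['image'][...,::-1][110:190,200:360]
cv2.imwrite('pics/c4.png',np.vstack([cv2.resize(c,(504,336),interpolation=k),cv2.resize(d,(504,252),interpolation=k)]))
E
```

```text
8.18 [-0.552  0.752  0.738  1.613 -0.603  1.004  0.404] [635.5  67.2 168.6] [-88.81  -0.64   1.14] [-0.  -0.5 -0.5] 75.1
```

View pics/c4.png

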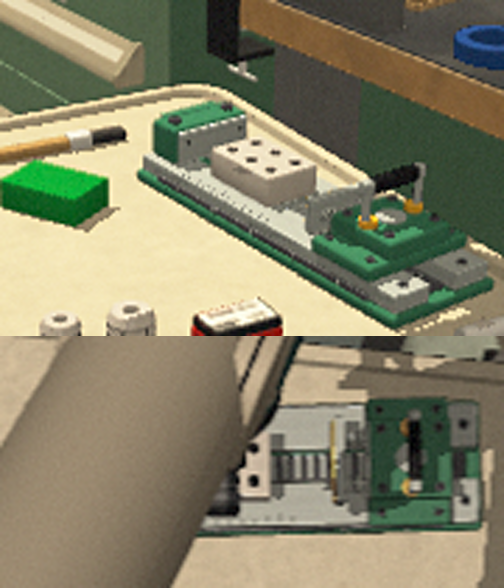

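The block lies flat on the rails with its holes near side-crop (257,160). The jaw face and grip are clear, with the grip at side-crop (397,180) and top-crop (414,452). I'll measure the block, the grip and the fixed jaw.

```bash
cat > m2.py <<'E'
from h import *
import sys
b=load('s4.png');a=load('t4.png')
def blobs(d,box,th,amin,amax):
    u0,v0,u1,v1=box;im=cv2.resize(d['image'][v0:v1,u0:u1],None,fx=4,fy=4,interpolation=cv2.INTER_CUBIC)
    g=cv2.cvtColor(im,cv2.COLOR_RGB2GRAY);n,l,s,c=cv2.connectedComponentsWithStats((g<th).astype(np.uint8))
    return [(((c[i]+.5)/4-.5+[u0,v0]).round(2).tolist(),int(s[i,4])) for i in range(1,n) if amin<s[i,4]<amax]
B=blobs(b,(294,198,334,224),95,30,300)
for p,s in B: print('hole',p,s,onz(b,*p,49).round(1))
for th in(45,60): print('grip',blobs(b,(345,205,376,226),th,100,2000),blobs(a,(322,130,342,162),th,100,2000))
E
python3 m2.py
```

```text
hole [305.85, 198.39] 34 [642.5 115.5  49. ]
hole [331.4, 198.83] 200 [691.5  80.1  49. ]
hole [310.85, 200.72] 31 [643.9  97.5  49. ]
hole [302.72, 203.01] 39 [619.8  96.8  49. ]
hole [317.83, 204.04] 36 [645.5  72.7  49. ]
hole [294.08, 207.34] 54 [588.6  87.   49. ]
hole [309.3, 206.68] 47 [619.8  71.1  49. ]
hole [325.05, 207.81] 42 [645.9  46.4  49. ]
hole [316.26, 210.27] 37 [620.8  46.3  49. ]
grip [([361.05, 213.14], 1600)] [([331.36, 145.47], 1235), ([325.03, 161.02], 104)]
grip [([360.61, 212.92], 1881), ([365.8, 218.43], 107)] []
```

```bash
python3 - <<'E'
from h import *
a=load('t4.png');b=load('s4.png')
print(tri(a,(331.36,145.47),b,(361.05,213.14)), onz(a,331.36,145.47,82),onz(b,361.05,213.14,82))
E
python3 plan.py 636 -76 110 90 20
```

```text
[638.65235746 -76.15249556  83.39906072] [637.5800726  -75.24870867  82.        ] [642.58989589 -74.36093044  82.        ]
t 8.28 pos [633.9  67.7 165.4] rot [-88.79  -0.39   1.15] w 75.0 F [-0.2  0.3 -0.7] N 20
[-0.0, 0.07, -0.18, 0.0, -0.89, 0.0],[-0.01, 0.07, -0.18, 0.0, -0.89, 0.0],[-0.03, 0.07, -0.18, 0.0, -0.89, 0.0],[-0.04, 0.07, -0.17, 0.0, -0.89, 0.0],[-0.06, 0.07, -0.17, 0.0, -0.89, 0.0],[-0.07, 0.07, -0.17, 0.0, -0.89, 0.0],[-0.08, 0.07, -0.16, 0.0, -0.89, 0.0],[-0.09, 0.07, -0.15, 0.0, -0.89, 0.0],[-0.11, 0.07, -0.15, 0.0, -0.89, 0.0],[-0.12, 0.07, -0.14, 0.0, -0.89, 0.0],[-0.13, 0.07, -0.13, 0.0, -0.89, 0.0],[-0.14, 0.07, -0.12, 0.0, -0.89, 0.0],[-0.14, 0.07, -0.11, 0.0, -0.89, 0.0],[-0.15, 0.07, -0.1, 0.0, -0.89, 0.0],[-0.16, 0.07, -0.08, 0.0, -0.89, 0.0],[-0.17, 0.07, -0.07, 0.0, -0.89, 0.0],[-0.17, 0.07, -0.06, 0.0, -0.89, 0.0],[-0.17, 0.07, -0.04, 0.0, -0.89, 0.0],[-0.18, 0.07, -0.03, 0.0, -0.89, 0.0],[-0.18, 0.07, -0.02, 0.0, -0.89, 0.0],
```

>>> apply_moves(
  commands=[
    [[0,0.05,-0.18,-0.05,-0.9,0],[-0.01,0.05,-0.18,-0.05,-0.9,0],[-0.03,0.05,-0.18,-0.05,-0.9,0],[-0.04,0.05,-0.17,-0.05,-0.9,0],[-0.06,0.05,-0.17,-0.05,-0.9,0],[-0.07,0.05,-0.17,0,-0.9,0],[-0.08,0.05,-0.16,0,-0.9,0],[-0.09,0.05,-0.15,0,-0.9,0]],
  ],
  claw=36,
)

```text
clock: 8.95
eef_pos: [626.8, 13.7, 135.5]
tool_rot: [-1.563, 0.008, 0.682]
force: [0.2, 0.4, 0.1]
width: 36.0
```

>>> apply_moves(
  commands=[
    [[-0.1,0.05,-0.15,0,-0.9,0],[-0.12,0.05,-0.14,0,-0.9,0],[-0.13,0.05,-0.13,0,-0.9,0],[-0.14,0.05,-0.12,0,-0.9,0],[-0.14,0.05,-0.1,0,-0.9,0],[-0.15,0.05,-0.1,0,-0.9,0],[-0.16,0.05,-0.08,0,-0.9,0]],
  ],
)

```text
clock: 9.53
eef_pos: [620.3, -36.5, 107.4]
tool_rot: [-1.536, 0.007, 1.261]
force: [0.1, -0.2, 0.9]
width: 36.4
```

```bash
python3 st.py; python3 plan.py 637 -75.5 105 91.5 4
```

```text
9.53 [-0.196  0.743  0.357  1.657 -0.325  0.837  1.565] [620.3 -36.5 107.4] [-88.02   0.43  72.27] [ 0.1 -0.2  0.9] 36.4
t 9.53 pos [620.3 -36.5 107.4] rot [-88.02   0.43  72.27] w 36.4 F [ 0.1 -0.2  0.9] N 4
[-0.2, 0.01, -0.17, 0.0, -0.96, 0.0],[-0.21, 0.01, -0.16, 0.0, -0.96, 0.0],[-0.23, 0.01, -0.14, 0.0, -0.96, 0.0],[-0.24, 0.01, -0.12, 0.0, -0.96, 0.0],
```

>>> apply_moves(
  commands=[
    [[-0.2,0,-0.17,-0.1,-0.95,0],[-0.21,0,-0.17,-0.1,-0.95,0],[-0.23,0,-0.15,-0.1,-0.95,0],[-0.24,0,-0.12,-0.1,-0.9,0],[0,0,0,0,0,0]],
  ],
)

```text
clock: 9.95
eef_pos: [631.0, -77.0, 96.7]
tool_rot: [-1.553, -0.002, 1.607]
force: [-0.0, -0.9, -0.9]
width: 35.7
```

```bash
python3 st.py; python3 plan.py 637 -75.5 70 91.5 2
```

```text
9.95 [-0.07   0.752  0.25   1.64  -0.238  0.797  1.892] [631.  -77.   96.7] [-89.    -0.1   92.05] [-0.  -0.9 -0.9] 35.7
t 9.95 pos [631.  -77.   96.7] rot [-89.    -0.1   92.05] w 35.7 F [-0.  -0.9 -0.9] N 2
[0.02, 0.33, -0.08, 0.0, 0.05, 0.0],[0.02, 0.33, -0.08, 0.0, 0.05, 0.0],
```

>>> apply_moves(
  commands=[
    [[0.02,0.3,-0.1,0,0,0],[0.02,0.3,-0.08,0,0,0],[0,0.3,-0.04,0,0,0],[0,0.2,0,0,0,0],[0,0.1,0,0,0,0]],
  ],
)

```text
clock: 10.37
eef_pos: [636.3, -71.0, 39.9]
tool_rot: [-1.546, -0.005, 1.601]
force: [-0.5, 0.6, -0.1]
width: 36.0
```

```bash
python3 st.py; python3 plan.py 637 -75.5 40 91.5 1
```

```text
10.37 [-0.064  0.836  0.228  1.646 -0.262  0.715  1.896] [636.3 -71.   39.9] [-88.58  -0.3   91.72] [-0.5  0.6 -0.1] 36.0
t 10.37 pos [636.3 -71.   39.9] rot [-88.58  -0.3   91.72] w 36.0 F [-0.5  0.6 -0.1] N 1
[-0.11, -0.0, -0.01, 0.0, 0.04, 0.0],
```

>>> apply_moves(
  commands=[
    [[-0.1,-0.01,0,0,0,0],[-0.03,0,0,0,0,0],[0,0,0,0,0,0]],
  ],
)

```text
clock: 10.62
eef_pos: [634.5, -74.6, 37.2]
tool_rot: [-1.541, -0.006, 1.602]
force: [0.1, 0.6, 1.2]
width: 36.0
```

>>> apply_moves(
  commands=[
    [[0,0,0,0,0,0],[0,0,0,0,0,0],[0,0,0,0,0,0],[0,0,0,0,0,0]],
  ],
  claw=5,
)

```text
clock: 10.95
eef_pos: [635.1, -75.2, 38.4]
tool_rot: [-1.543, -0.005, 1.602]
force: [1.4, 0.9, -5.8]
width: 8.2
```

```bash
python3 st.py
python3 - <<'E'
from h import *
c=grab('side','s5.png')['image'][...,::-1][150:270,290:430]
cv2.imwrite('pics/c5.png',cv2.resize(c,None,fx=5,fy=5,interpolation=cv2.INTER_CUBIC))
E
```

```text
10.95 [-0.057  0.839  0.227  1.645 -0.261  0.716  1.902] [635.1 -75.2  38.4] [-88.39  -0.31  91.8 ] [ 1.4  0.9 -5.8] 8.2
```

View pics/c5.png

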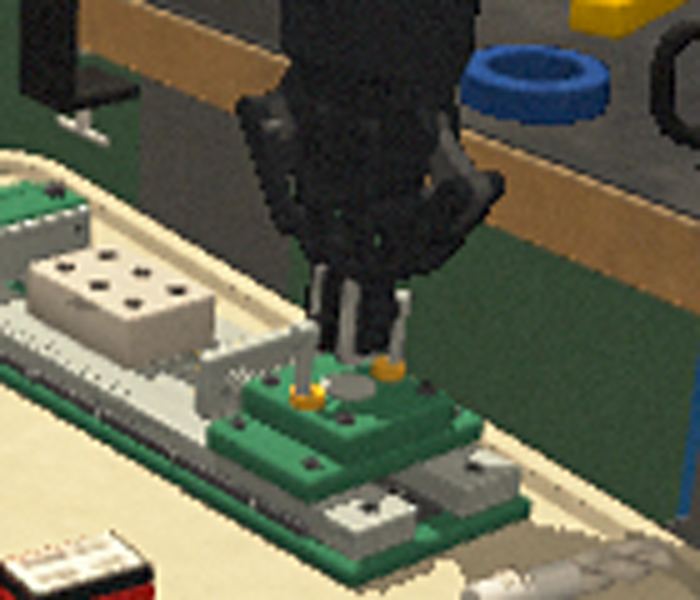

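The fingers hold the bar between its rods, at crop (305,370) and (390,340). The width reads 8.2, the same -1.8 offset as on the block. Next I'll lift about 11 mm.

>>> apply_moves(
  commands=[
    [[0,-0.1,0,0,0,0],[0,-0.1,0,0,0,0],[0,-0.06,0,0,0,0],[0,0,0,0,0,0]],
  ],
)

```text
clock: 11.33
eef_pos: [635.1, -75.2, 47.2]
tool_rot: [-1.542, -0.005, 1.603]
force: [2.2, -0.1, -10.1]
width: 8.5
```

```bash
python3 st.py
```

```text
11.33 [-0.06   0.828  0.232  1.641 -0.257  0.734  1.899] [635.1 -75.2  47.2] [-88.33  -0.28  91.83] [  2.2  -0.1 -10.1] 8.5
```

>>> apply_moves(
  commands=[
    [[0,-0.06,0,0,0,0],[0.1,-0.02,0,0,0,0],[0.2,0,0,0,0,0],[0.25,0,0,0,0,0],[0.1,0,0,0,0,0]],
  ],
)

```text
clock: 11.75
eef_pos: [634.8, -67.7, 50.6]
tool_rot: [-1.545, 0.018, 1.595]
force: [3.6, -3.2, -11.0]
width: 8.8
```

```bash
python3 st.py
```

```text
11.75 [-0.098  0.822  0.254  1.65  -0.248  0.726  1.863] [634.8 -67.7  50.6] [-88.51   1.05  91.37] [  3.6  -3.2 -11. ] 8.8
```

>>> apply_moves(
  commands=[
    [[0.35,0,0,0,0,-0.05],[0.35,0,0,0,0,-0.05],[0.35,0,0,0,0,-0.05],[0.2,0,0,0,0,-0.05]],
  ],
)

```text
clock: 12.08
eef_pos: [633.9, -39.8, 50.3]
tool_rot: [-1.547, 0.028, 1.586]
force: [1.6, -8.9, -10.8]
width: 8.6
```

```bash
python3 st.py
```

```text
12.08 [-0.155  0.819  0.267  1.663 -0.252  0.716  1.811] [633.9 -39.8  50.3] [-88.66   1.63  90.86] [  1.6  -8.9 -10.8] 8.6
```

>>> apply_moves(
  commands=[
    [[0.35,0,0,0,-0.05,-0.15],[0.35,0,0,0,-0.05,-0.15],[0.3,0,0,0,-0.05,-0.15],[0.15,0,0,0,0,-0.1]],
  ],
)

```text
clock: 12.42
eef_pos: [633.1, -18.1, 49.8]
tool_rot: [-1.549, 0.011, 1.591]
force: [4.0, -6.8, -10.9]
width: 8.7
```

```bash
python3 st.py
```

```text
12.42 [-0.171  0.816  0.253  1.668 -0.265  0.713  1.802] [633.1 -18.1  49.8] [-88.77   0.62  91.18] [  4.   -6.8 -10.9] 8.7
```

>>> apply_moves(
  commands=[
    [[0.22,0,0,0,-0.02,-0.08],[0.22,0,0,0,-0.02,-0.08],[0.22,0,0,0,-0.02,-0.08],[0.22,0,0,0,0,-0.08],[0.22,0,0,0,0,-0.08]],
  ],
)

```text
clock: 12.83
eef_pos: [633.1, -12.6, 50.2]
tool_rot: [-1.553, 0.021, 1.583]
force: [2.6, -14.0, -10.9]
width: 8.7
```

```bash
python3 st.py
```

```text
12.83 [-0.193  0.815  0.265  1.673 -0.264  0.706  1.78 ] [633.1 -12.6  50.2] [-88.99   1.22  90.69] [  2.6 -14.  -10.9] 8.7
```

>>> apply_moves(
  commands=[
    [[0.3,0,0,0,-0.05,-0.12],[0.3,0,0,0,-0.05,-0.12],[0.3,0,0,0,-0.03,-0.12],[0.3,0,0,0,0,-0.12],[0.25,0,0,0,0,-0.12]],
  ],
)

```text
clock: 13.25
eef_pos: [632.6, 3.7, 49.9]
tool_rot: [-1.556, 0.018, 1.579]
force: [3.4, -13.6, -10.4]
width: 8.5
```

```bash
python3 st.py
```

```text
13.25 [-0.216  0.814  0.264  1.678 -0.271  0.702  1.758] [632.6   3.7  49.9] [-89.13   1.02  90.5 ] [  3.4 -13.6 -10.4] 8.5
```

>>> apply_moves(
  commands=[
    [[0.3,0,0,0,-0.06,-0.12],[0.3,0,0,0,-0.06,-0.12],[0.3,0,0,0,-0.06,-0.12],[0.25,0,0,0,0,-0.12]],
  ],
)

```text
clock: 13.58
eef_pos: [632.2, 13.9, 49.6]
tool_rot: [-1.557, 0.018, 1.583]
force: [3.2, -15.8, -10.7]
width: 8.8
```

```bash
python3 st.py
```

```text
13.58 [-0.233  0.813  0.265  1.68  -0.272  0.699  1.747] [632.2  13.9  49.6] [-89.22   1.03  90.72] [  3.2 -15.8 -10.7] 8.8
```

>>> apply_moves(
  commands=[
    [[0.27,0,0,0,-0.05,-0.12],[0.27,0,0,0,-0.05,-0.12],[0.22,0,0,0,0,-0.12]],
  ],
)

```text
clock: 13.83
eef_pos: [632.3, 14.8, 49.5]
tool_rot: [-1.559, 0.021, 1.582]
force: [3.2, -13.0, -10.9]
width: 8.8
```

```bash
python3 st.py;python3 - <<'E'
from h import *
c=grab('side','s6.png')['image'][...,::-1][150:250,270:400]
cv2.imwrite('pics/c6.png',cv2.resize(c,None,fx=5,fy=5,interpolation=cv2.INTER_CUBIC))
E
```

```text
13.83 [-0.238  0.813  0.267  1.681 -0.272  0.697  1.743] [632.3  14.8  49.5] [-89.31   1.19  90.61] [  3.2 -13.  -10.9] 8.8
```

View pics/c6.png

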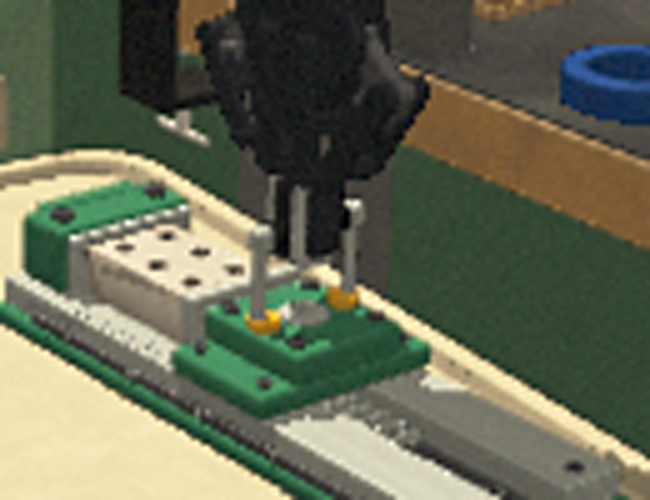

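The bar is up and the jaw is on the block. The block's far end, at crop (90,255), is close to the jaw plate at (75,240). I'll measure the holes.

```bash
cat > m3.py <<'E'
import sys
from m2 import *
def blk(f,box=(286,194,322,212)):
    d=load(f);H=[(p,onz(d,*p,49)) for p,s in blobs(d,box,95,15,300)]
    for p,q in H: print(p,q.round(1))
blk(sys.argv[1])
E
python3 m3.py s6.png | grep -v -e hole -e grip
```

```text
[291.04, 193.8] [629.6 158.9  49. ]
[303.44, 193.75] [655.  142.6  49. ]
[306.56, 194.34] [659.1 135.4  49. ]
[287.82, 194.77] [619.5 158.   49. ]
[298.94, 194.79] [642.  143.1  49. ]
[295.33, 195.78] [631.  142.7  49. ]
[292.37, 196.7] [621.7 141.8  49. ]
[302.9, 196.82] [642.4 127.4  49. ]
[288.48, 197.73] [610.3 141.5  49. ]
[294.48, 199.08] [617.4 126.8  49. ]
[286.57, 200.44] [597.1 130.1  49. ]
[309.74, 200.02] [644.2 102.4  49. ]
[300.81, 202.62] [617.5 101.1  49. ]
[316.38, 203.54] [644.5  76.9  49. ]
[307.88, 205.98] [619.5  76.1  49. ]
[288.4, 207.41] [577.6  93.8  49. ]
[290.15, 209.47] [574.3  82.   49. ]
[315.14, 210.43] [618.2  46.9  49. ]
```

```bash
cat > m4.py <<'E'
import sys
from h import *
def car(f):
    d=load(f);h=cv2.cvtColor(d['image'],cv2.COLOR_RGB2HSV)
    m=cv2.inRange(h,(12,150,120),(28,255,255)); m[:185]=0;m[250:]=0;m[:,:300]=0;m[:,400:]=0
    n,l,s,c=cv2.connectedComponentsWithStats(m)
    i=[k for k in range(1,n) if s[k,4]>=5]
    return [(c[k].round(2).tolist(),int(s[k,4]),onz(d,*c[k],56).round(1).tolist()) for k in i]
for f in sys.argv[1:]:
    print(f,*car(f),sep='\n ')
E
python3 m4.py s0.png s4.png s5.png s6.png
```

```text
s0.png
 ([390.1, 189.75], 20, [836.8, 34.0, 56.0])
 ([380.08, 189.42], 12, [818.0, 49.0, 56.0])
 ([385.67, 191.44], 9, [819.8, 31.8, 56.0])
 ([395.5, 195.88], 8, [818.8, -1.5, 56.0])
 ([366.77, 223.31], 26, [658.2, -77.1, 56.0])
 ([351.2, 229.2], 25, [612.8, -80.6, 56.0])
s4.png
 ([389.29, 186.71], 7, [850.0, 50.0, 56.0])
 ([377.6, 188.4], 5, [817.8, 57.4, 56.0])
 ([387.64, 192.64], 11, [818.1, 23.6, 56.0])
 ([367.09, 223.22], 23, [659.1, -77.1, 56.0])
 ([351.2, 229.2], 25, [612.8, -80.6, 56.0])
s5.png
 ([390.82, 189.5], 22, [839.5, 34.3, 56.0])
 ([397.83, 185.83], 6, [872.2, 42.7, 56.0])
 ([395.33, 194.5], 6, [824.8, 4.9, 56.0])
 ([367.33, 223.38], 21, [659.0, -78.0, 56.0])
 ([351.2, 229.2], 25, [612.8, -80.6, 56.0])
s6.png
 ([389.89, 187.56], 9, [847.1, 45.0, 56.0])
 ([386.05, 191.68], 22, [819.4, 30.2, 56.0])
 ([395.83, 190.0], 6, [847.3, 25.2, 56.0])
 ([397.43, 196.14], 7, [821.4, -5.2, 56.0])
 ([338.17, 209.39], 18, [654.6, 11.1, 56.0])
 ([322.41, 214.18], 22, [609.5, 9.7, 56.0])
```

Run:
```python
from h import *
a=load('t0.png');b=load('s0.png')
h=cv2.cvtColor(a['image'],cv2.COLOR_RGB2HSV)
m=cv2.inRange(h,(12,120,90),(32,255,255));m[:130]=0;m[170:]=0;m[:,:295]=0;m[:,312:]=0
v,u=np.nonzero(m);print(len(u),u.min(),u.max(),v.min(),v.max(),[onz(a,u[v==r].mean(),r,53).round(1).tolist() for r in sorted(set(v))[::4]])
# fixed jaw face in top: gray profile across rows, and block rear/front in t4
g=cv2.cvtColor(a['image'],cv2.COLOR_RGB2GRAY)
for r in(140,150,160): print(r,g[r,232:252].tolist())
for c in (238.5,239.5,241.5,242.5): print(c,onz(a,c,150,57).round(1))
# same bushings in top view
m=cv2.inRange(h,(12,150,120),(28,255,255))[130:170,320:345];n,l,s,c=cv2.connectedComponentsWithStats(m)
for k in range(1,n): 
  if s[k,4]>4: print('bush top',c[k]+[320,130],s[k,4],onz(a,*(c[k]+[320,130]),56).round(1))
```

```text
17 305 305 138 156 [[659.8, -14.2, 53.0], [650.1, -14.3, 53.0], [637.9, -14.5, 53.0], [625.7, -14.7, 53.0], [616.0, -14.8, 53.0]]
140 [66, 61, 50, 74, 86, 90, 75, 74, 133, 124, 71, 79, 88, 89, 86, 82, 135, 159, 158, 158]
150 [90, 88, 88, 92, 86, 88, 82, 46, 123, 140, 88, 53, 48, 53, 49, 53, 54, 56, 49, 75]
160 [79, 68, 70, 55, 69, 89, 82, 58, 127, 148, 96, 72, 86, 85, 86, 92, 82, 137, 158, 154]
238.5 [627.6 146.2  57. ]
239.5 [627.6 143.7  57. ]
241.5 [627.7 138.9  57. ]
242.5 [627.7 136.5  57. ]
```

The measurements disagree with the stated start. The fixed face at y ≈ 137 puts the holder origin at y ≈ 23, so the carriage started near -98 mm rather than -115. It is now at about -9, and the jaw is pushed in about 12 mm with the block flush. I won't go any further in. I'll lower the pinched bar onto the rack here, then feel backwards for a notch, reading lift from TCP z (down = 38.4, tooth ≈ 44).

>>> apply_moves(
  commands=[
    [[0,0.06,0,0,0,0],[0,0.05,0,0,0,0],[0,0.04,0,0,0,0]],
  ],
)

```text
clock: 14.13
eef_pos: [632.4, 12.5, 43.6]
tool_rot: [-1.559, 0.023, 1.582]
force: [-0.2, -1.7, 0.2]
width: 9.0
```

```bash
python3 st.py
```

```text
14.13 [-0.234  0.822  0.266  1.684 -0.272  0.685  1.746] [632.4  12.5  43.6] [-89.31   1.31  90.66] [-0.2 -1.7  0.2] 9.0
```

Fz is about 0 at z = 43.6, so the pawl stands on a tooth. I'll pull back slowly with light down pressure.

>>> apply_moves(
  commands=[
    [[-0.06,0.04,0,0,0,0],[-0.06,0.04,0,0,0,0]],
  ],
)

```text
clock: 14.3
eef_pos: [632.4, 12.5, 42.9]
tool_rot: [-1.558, 0.017, 1.586]
force: [-1.4, 2.9, 7.2]
width: 8.8
```

>>> apply_moves(
  commands=[
    [[-0.06,0.04,0,0,0,0],[-0.06,0.04,0,0,0,0]],
  ],
)

```text
clock: 14.47
eef_pos: [632.4, 12.8, 43.0]
tool_rot: [-1.558, 0.01, 1.59]
force: [-2.0, 3.7, 6.1]
width: 8.8
```

>>> apply_moves(
  commands=[
    [[-0.06,0.04,0,0,0,0],[-0.06,0.04,0,0,0,0]],
  ],
)

```text
clock: 14.63
eef_pos: [632.4, 13.0, 42.9]
tool_rot: [-1.559, 0.004, 1.593]
force: [-2.3, 3.7, 6.7]
width: 8.3
```

>>> apply_moves(
  commands=[
    [[-0.1,0.02,0,0,0,0],[-0.1,0.02,0,0,0,0]],
  ],
)

```text
clock: 14.8
eef_pos: [632.4, 13.2, 43.2]
tool_rot: [-1.559, -0.006, 1.597]
force: [-0.6, 6.7, 1.6]
width: 8.7
```

>>> apply_moves(
  commands=[
    [[-0.12,0.02,0,0,0,0.05],[-0.12,0.02,0,0,0,0.05]],
  ],
)

```text
clock: 14.97
eef_pos: [632.4, 13.1, 43.3]
tool_rot: [-1.558, -0.009, 1.601]
force: [-0.0, 7.4, 1.7]
width: 8.7
```

>>> apply_moves(
  commands=[
    [[-0.13,0.02,0,0,0,0.05],[-0.13,0.02,0,0,0,0.05]],
  ],
)

```text
clock: 15.13
eef_pos: [632.3, 13.3, 43.2]
tool_rot: [-1.558, -0.013, 1.605]
force: [-0.8, 7.8, 3.7]
width: 8.4
```

>>> apply_moves(
  commands=[
    [[-0.17,0.01,0,0,0,0.08],[-0.17,0.01,0,0,0,0.08]],
  ],
)

```text
clock: 15.3
eef_pos: [632.3, 11.7, 43.6]
tool_rot: [-1.557, -0.014, 1.609]
force: [-0.3, 10.0, 1.6]
width: 8.5
```

>>> apply_moves(
  commands=[
    [[-0.2,0.01,0,0,0,0.1],[-0.2,0.01,0,0,0,0.1]],
  ],
)

```text
clock: 15.47
eef_pos: [632.4, 9.2, 43.7]
tool_rot: [-1.556, -0.012, 1.613]
force: [-0.7, 10.8, -0.3]
width: 8.7
```

>>> apply_moves(
  commands=[
    [[-0.22,0.01,0,0,0,0.1],[-0.22,0.01,0,0,0,0.1]],
  ],
)

```text
clock: 15.63
eef_pos: [632.5, 5.5, 43.1]
tool_rot: [-1.555, -0.011, 1.616]
force: [1.6, 8.0, -8.9]
width: 8.8
```

Fz has gone to -9 at z = 43, so the tooth no longer supports the bar and the pawl is over a notch at y ≈ 5.5. Before letting go, I'll check numerically how far the jaw is pushed in.

```bash
python3 - <<'E'
from h import *
grab('side','s7.png')
b=load('s0.png');S=lambda p:((p[0]+.5)/4.4-.5+225,(p[1]+.5)/4.4-.5+180)
for p in [(260,78),(364,49)]: print('face side z57',onz(b,*S(p),57).round(1))
for p in [(462,175),(560,150)]: print('jaw plate edge z53',onz(b,*S(p),53).round(1))
# strip for precise block/jaw edges along holder line in s6,s7: rectify top plane z=49 around rail centre line
for f,z in(('s6',51),('s7',51)):
    d=load(f+'.png');ys=np.arange(30,160,.25);out=[]
    gx,gy=np.meshgrid(np.arange(595,670,.25),ys)
    P=proj(d,np.c_[gx.ravel(),gy.ravel(),np.full(gx.size,z)]).astype(np.float32)
    im=cv2.remap(d['image'],P[:,0].reshape(gx.shape),P[:,1].reshape(gx.shape),cv2.INTER_CUBIC)
    out.append(im); cv2.imwrite('pics/r_%s.png'%f,im[...,::-1])
ims=[cv2.imread('pics/r_%s.png'%f) for f in('s6','s7')]
cv2.imwrite('pics/r.png',np.hstack(ims))
print(ims[0].shape)
E
python3 m4.py s7.png; python3 m3.py s7.png | grep -v -e hole -e grip; python3 st.py
```

```text
face side z57 [591.2 133.6  57. ]
face side z57 [662.6 137.2  57. ]
jaw plate edge z53 [609.9 -14.8  53. ]
jaw plate edge z53 [669.1 -18.3  53. ]
(520, 300, 3)
s7.png
 ([396.6, 186.6], 10, [865.7, 40.6, 56.0])
 ([381.46, 189.77], 13, [819.1, 45.5, 56.0])
 ([387.62, 192.12], 8, [820.5, 26.0, 56.0])
 ([341.0, 210.7], 20, [655.2, 2.1, 56.0])
 ([325.23, 215.5], 22, [610.3, 1.0, 56.0])
[291.03, 193.85] [629.4 158.7  49. ]
[304.71, 193.97] [656.8 139.8  49. ]
[287.95, 194.75] [619.8 157.9  49. ]
[298.88, 194.75] [642.  143.4  49. ]
[292.19, 196.68] [621.4 142.1  49. ]
[303.12, 196.85] [642.7 126.9  49. ]
[288.58, 197.72] [610.5 141.5  49. ]
[294.52, 199.08] [617.5 126.8  49. ]
[286.57, 200.45] [597.  130.1  49. ]
[309.7, 200.02] [644.1 102.4  49. ]
[300.81, 202.62] [617.5 101.1  49. ]
[316.43, 203.54] [644.6  76.8  49. ]
[307.85, 205.99] [619.4  76.1  49. ]
[288.38, 207.62] [576.8  92.8  49. ]
[290.21, 209.61] [574.   81.3  49. ]
15.68 [-0.18   0.82   0.227  1.678 -0.276  0.692  1.811] [632.5   4.3  42.7] [-89.07  -0.56  92.57] [ 1.9 10.1 -6.7] 8.5
```

View pics/r.png

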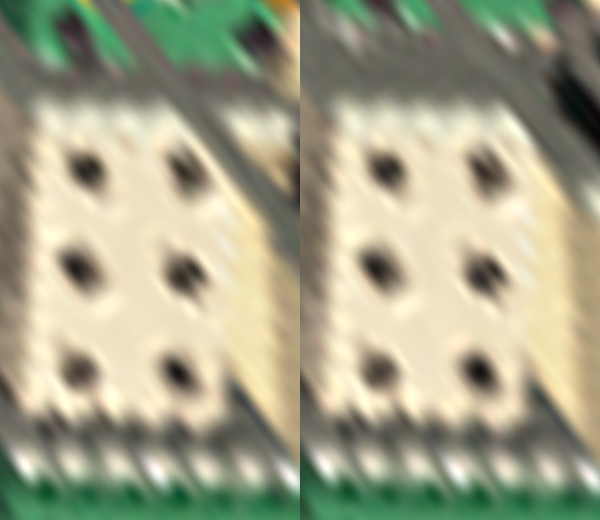

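The block didn't move between the two frames (holes unchanged), so the jaw has stayed on it. To get the jaw's push-in directly, I'll compare the plate against the carriage in s4 (fully sprung out) and now, with both pictures rectified in the carriage's frame. This is my last picture.

Run:
```python
from h import *
out=[]
# s4 sprung out, s7 now; carriage frame via bushings
for f,o in(('s4',(0,0)),('s6',(-3.9,89.3)),('s7',(-3.2,80.4))):
    d=load(f+'.png')
    gx,gy=np.meshgrid(np.arange(592,657,.25)+o[0],np.arange(-90,40,.25)[::-1][:520]+o[1])
    P=proj(d,np.c_[gx.ravel(),gy.ravel(),np.full(gx.size,53.)]).astype(np.float32)
    im=cv2.remap(d['image'],P[:,0].reshape(gx.shape),P[:,1].reshape(gx.shape),cv2.INTER_CUBIC)[...,::-1].copy()
    for y in range(-90,40,10):
        r=int((39.75-y)/.25); im[r:r+1,:12]=(0,0,255); cv2.putText(im,str(y),(14,r+4),0,.35,(0,0,255),1)
    out.append(im)
cv2.imwrite('pics/m.png',np.hstack(out)); print(out[0].shape)
```

```text
(520, 260, 3)
```

View pics/m.png

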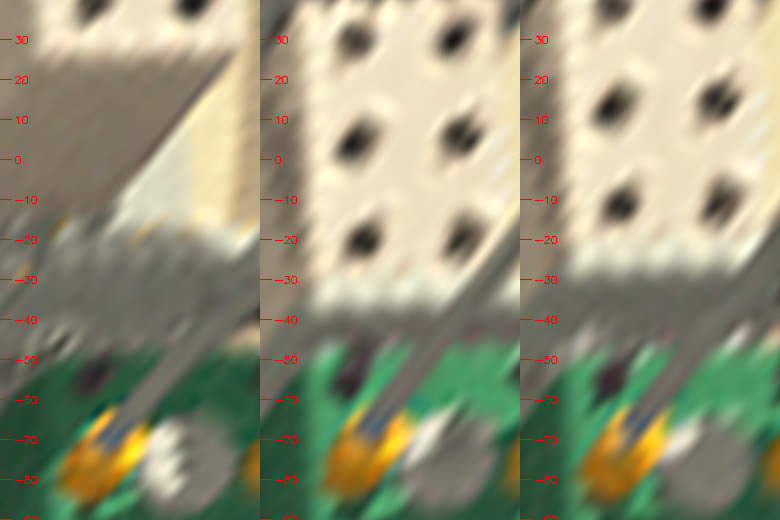

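The panels show the plate held by the block while the carriage moved 9 mm, but the absolute push-in reads anywhere from 1 to 7 mm depending on the anchor. I'll settle it by differencing: lift the bar, back the carriage off step by step and track when the plate stops being stationary.

>>> apply_moves(
  commands=[
    [[0,-0.1,0,0,0,0],[0,-0.1,0,0,0,0],[-0.05,-0.03,0,0,0,0]],
  ],
)

```text
clock: 15.93
eef_pos: [632.4, 4.5, 50.1]
tool_rot: [-1.554, -0.012, 1.613]
force: [3.7, 6.6, -10.7]
width: 8.4
```

```bash
python3 st.py; python3 -c "
from h import *
grab('side','s8.png')"; python3 m4.py s8.png|tail -2
```

```text
15.93 [-0.18   0.81   0.23   1.675 -0.276  0.707  1.808] [632.4   4.5  50.1] [-89.02  -0.69  92.43] [  3.7   6.6 -10.7] 8.4
 ([341.42, 210.89], 19, [655.3, 0.8, 56.0])
 ([325.84, 215.79], 19, [610.5, -0.9, 56.0])
```

>>> apply_moves(
  commands=[
    [[-0.22,0,0,0,0,0.1],[-0.22,0,0,0,0,0.1]],
  ],
)

```text
clock: 16.15
eef_pos: [632.6, -2.7, 48.8]
tool_rot: [-1.552, -0.007, 1.616]
force: [2.6, 9.2, -10.4]
width: 8.7
```

```bash
python3 st.py; python3 -c "
from h import *
grab('side','s9.png')"
```

```text
16.15 [-0.173  0.813  0.232  1.673 -0.271  0.707  1.816] [632.6  -2.7  48.8] [-88.94  -0.43  92.6 ] [  2.6   9.2 -10.4] 8.7
```

>>> apply_moves(
  commands=[
    [[-0.25,0,0,0,0,0.1],[-0.25,0,0,0,0,0.1]],
  ],
)

```text
clock: 16.37
eef_pos: [632.9, -10.6, 47.3]
tool_rot: [-1.55, -0.005, 1.62]
force: [2.9, 10.1, -10.1]
width: 8.9
```

```bash
python3 st.py
python3 - <<'E'
from h import *
grab('side','s10.png')
def patch(d,x0,x1,y0,y1,z,ax='z'):
    gx,gy=np.meshgrid(np.arange(x0,x1,.25),np.arange(y0,y1,.25))
    P=proj(d,np.c_[gx.ravel(),gy.ravel(),np.full(gx.size,z)]).astype(np.float32)
    return cv2.remap(d['image'],P[:,0].reshape(gx.shape),P[:,1].reshape(gx.shape),cv2.INTER_CUBIC)
def shift(ref,new,box,z,rng=22):
    x0,x1,y0,y1=box;T=patch(load(ref),x0,x1,y0,y1,z);I=patch(load(new),x0-4,x1+4,y0-rng,y1+rng,z)
    r=cv2.matchTemplate(I,T,cv2.TM_CCOEFF_NORMED);_,m,_,l=cv2.minMaxLoc(r);return round(l[1]*.25-rng,2),round(l[0]*.25-4,2),round(m,3)
# carriage: bushing -x + dome ; block: holes ; rear edge strip of block/plate
for n in('s6.png','s7.png','s8.png','s9.png','s10.png'):
    print(n,'carriage',shift('s7.png',n,(600,636,-12,14),56),'block',shift('s7.png',n,(610,650,70,132),49,4),'plate',shift('s7.png',n,(597,640,36,64),53,16))
# light/grey boundary behind rear hole row: columns mean profile
for n in('s6.png','s7.png','s8.png','s9.png','s10.png'):
    p=cv2.cvtColor(patch(load(n),612,638,20,75,53),cv2.COLOR_RGB2GRAY).mean(1); 
    print(n,p[::8].round(0).astype(int).tolist())
E
```

```text
16.37 [-0.162  0.816  0.232  1.67  -0.267  0.707  1.827] [632.9 -10.6  47.3] [-88.82  -0.27  92.81] [  2.9  10.1 -10.1] 8.9
s6.png carriage (9.5, -0.25, 0.901) block (0.0, 0.0, 0.997) plate (0.25, -0.5, 0.959)
s7.png carriage (0.0, 0.0, 1.0) block (0.0, 0.0, 1.0) plate (0.0, 0.0, 1.0)
s8.png carriage (-1.25, 0.5, 0.897) block (0.0, 0.0, 0.999) plate (0.0, 0.0, 0.994)
s9.png carriage (-8.0, 0.75, 0.883) block (0.0, 0.0, 0.999) plate (-5.25, 0.0, 0.972)
s10.png carriage (-15.75, 1.0, 0.895) block (0.0, 0.0, 0.999) plate (-14.75, 0.25, 0.925)
s6.png [161, 156, 146, 134, 121, 116, 115, 112, 111, 111, 110, 106, 102, 101, 103, 114, 142, 182, 216, 228, 227, 222, 206, 179, 163, 167, 183, 203]
s7.png [114, 109, 107, 108, 111, 114, 115, 111, 105, 103, 103, 101, 99, 99, 103, 116, 144, 184, 216, 227, 226, 221, 205, 179, 164, 168, 183, 203]
s8.png [113, 108, 107, 109, 112, 115, 114, 110, 104, 102, 102, 101, 98, 97, 102, 115, 143, 183, 215, 227, 226, 221, 205, 179, 164, 168, 183, 202]
s9.png [108, 111, 115, 115, 108, 102, 100, 102, 101, 99, 98, 100, 107, 124, 158, 196, 217, 218, 216, 221, 229, 227, 207, 178, 162, 168, 183, 202]
s10.png [109, 103, 101, 102, 102, 99, 97, 99, 105, 124, 158, 199, 220, 205, 164, 128, 119, 140, 179, 215, 235, 232, 209, 179, 163, 168, 183, 202]
```

The plate came off the block between s8 and s9. Carriage -8.0 against plate -4.9 gives a push-in of about 3.1 mm at s7 and 12.6 mm at s6. The notch near s7 is therefore good. I'll slide forward again a little past it with the bar up.

>>> apply_moves(
  commands=[
    [[0,-0.06,0,0,0,0],[0.2,-0.02,0,0,0,0],[0.3,0,0,0,0,0],[0.3,0,0,0,0,-0.05],[0.25,0,0,0,0,-0.05]],
  ],
)

```text
clock: 16.83
eef_pos: [632.4, 4.3, 50.0]
tool_rot: [-1.553, 0.017, 1.602]
force: [3.0, -12.7, -11.5]
width: 8.5
```

```bash
python3 st.py
```

```text
16.83 [-0.213  0.813  0.258  1.676 -0.263  0.704  1.773] [632.4   4.3  50. ] [-89.01   0.98  91.79] [  3.  -12.7 -11.5] 8.5
```

>>> apply_moves(
  commands=[
    [[0.27,0,0,0,0,-0.08],[0.27,0,0,0,0,-0.08]],
  ],
)

```text
clock: 17.0
eef_pos: [632.3, 8.7, 50.0]
tool_rot: [-1.555, 0.024, 1.594]
force: [2.5, -14.8, -11.2]
width: 8.8
```

```bash
cat > m5.py <<'E'
import sys
from h import *
def patch(d,x0,x1,y0,y1,z):
    gx,gy=np.meshgrid(np.arange(x0,x1,.25),np.arange(y0,y1,.25))
    P=proj(d,np.c_[gx.ravel(),gy.ravel(),np.full(gx.size,z)]).astype(np.float32)
    return cv2.remap(d['image'],P[:,0].reshape(gx.shape),P[:,1].reshape(gx.shape),cv2.INTER_CUBIC)
def shift(ref,new,box,z,rng=22):
    x0,x1,y0,y1=box;T=patch(load(ref),x0,x1,y0,y1,z);I=patch(load(new),x0-4,x1+4,y0-rng,y1+rng,z)
    r=cv2.matchTemplate(I,T,cv2.TM_CCOEFF_NORMED);_,m,_,l=cv2.minMaxLoc(r);return round(l[1]*.25-rng,2),round(l[0]*.25-4,2),round(m,3)
n=sys.argv[1];grab('side',n)
print('carriage',shift('s7.png',n,(600,636,-12,14),56),'block',shift('s7.png',n,(610,650,70,132),49,4),'plate',shift('s7.png',n,(597,640,36,64),53,16))
E
python3 m5.py s11.png; python3 st.py
```

```text
carriage (3.25, 0.0, 0.914) block (0.0, 0.0, 0.997) plate (0.0, -0.25, 0.994)
17.05 [-0.229  0.814  0.265  1.678 -0.263  0.702  1.756] [632.3   9.3  49.9] [-89.1    1.34  91.37] [  3.9 -14.2 -11. ] 8.5
```

>>> apply_moves(
  commands=[
    [[0,0.06,0,0,0,0],[0,0.06,0,0,0,0],[-0.05,0.05,0,0,0,0.05],[-0.1,0.05,0,0,0,0.05]],
  ],
)

```text
clock: 17.38
eef_pos: [632.5, 7.0, 43.2]
tool_rot: [-1.555, 0.026, 1.597]
force: [-4.7, 10.2, 18.0]
width: 8.6
```

>>> apply_moves(
  commands=[
    [[-0.14,0.04,0,0,0,0.05],[-0.16,0.04,0,0,0,0.05]],
  ],
)

```text
clock: 17.55
eef_pos: [632.5, 7.1, 43.5]
tool_rot: [-1.554, 0.02, 1.603]
force: [-1.2, 11.0, 3.3]
width: 8.6
```

>>> apply_moves(
  commands=[
    [[-0.18,0.04,0,0,0,0.05]],
  ],
)

```text
clock: 17.63
eef_pos: [632.4, 7.2, 43.5]
tool_rot: [-1.554, 0.016, 1.606]
force: [-1.0, 12.0, 3.9]
width: 8.7
```

>>> apply_moves(
  commands=[
    [[-0.2,0.02,0,0,0,0.05]],
  ],
)

```text
clock: 17.72
eef_pos: [632.4, 6.3, 43.7]
tool_rot: [-1.553, 0.012, 1.61]
force: [1.3, 8.1, -5.9]
width: 8.6
```

>>> apply_moves(
  commands=[
    [[-0.2,0.03,0,0,0,0.05]],
  ],
)

```text
clock: 17.8
eef_pos: [632.4, 4.0, 43.0]
tool_rot: [-1.553, 0.01, 1.613]
force: [2.1, 7.4, -8.6]
width: 8.7
```

>>> apply_moves(
  commands=[
    [[-0.2,0.03,0,0,0,0.05]],
  ],
)

```text
clock: 17.88
eef_pos: [632.5, 3.4, 42.1]
tool_rot: [-1.552, 0.006, 1.615]
force: [1.1, 14.9, -3.7]
width: 8.5
```

>>> apply_moves(
  commands=[
    [[-0.2,0.03,0,0,0,0.05]],
  ],
)

```text
clock: 17.97
eef_pos: [632.4, 3.7, 41.3]
tool_rot: [-1.552, 0.0, 1.618]
force: [0.7, 14.3, -1.8]
width: 8.4
```

z is falling and Fy stops at 15 N, so the pawl has entered the notch and is against its wall. I'll press down without pulling.

>>> apply_moves(
  commands=[
    [[0.05,0.08,0,0,0,0],[0.03,0.08,0,0,0,0],[0,0.06,0,0,0,0]],
  ],
)

```text
clock: 18.22
eef_pos: [632.5, 4.6, 38.2]
tool_rot: [-1.553, 0.002, 1.615]
force: [-3.4, 4.0, 9.7]
width: 8.8
```

```bash
python3 m5.py s12.png; python3 st.py
```

```text
carriage (-0.25, -0.25, 0.92) block (0.0, 0.0, 0.997) plate (0.0, 0.0, 0.997)
18.27 [-0.191  0.828  0.235  1.679 -0.271  0.685  1.8  ] [632.6   4.6  38.2] [-88.99   0.11  92.55] [-3.6  1.8  8.9] 8.6
```

The bar is fully down (z = 38.2, reference 38.4) and the jaw is pushed in about 2.9 mm. I'll take up the notch play forwards for more margin.

>>> apply_moves(
  commands=[
    [[0.2,0.02,0,0,0,0],[0.27,0.02,0,0,0,0],[0.3,0.02,0,0,0,-0.05]],
  ],
)

```text
clock: 18.52
eef_pos: [632.6, 5.4, 38.6]
tool_rot: [-1.558, 0.033, 1.6]
force: [1.8, -20.3, -3.2]
width: 8.5
```

```bash
python3 m5.py s13.png; python3 st.py
```

```text
carriage (0.5, -0.25, 0.855) block (0.0, 0.0, 0.998) plate (0.0, 0.0, 0.995)
18.57 [-0.229  0.829  0.266  1.685 -0.26   0.675  1.76 ] [632.6   5.3  38.6] [-89.26   1.92  91.7 ] [  1.2 -18.4  -3.9] 8.5
```

It is locked against 20 N, so the notch is confirmed. I'll relax, open and withdraw upward.

>>> apply_moves(
  commands=[
    [[0,0.05,0,0,0,0],[0,0.03,0,0,0,0],[0,0,0,0,0,0]],
  ],
)

```text
clock: 18.82
eef_pos: [632.7, 3.0, 38.5]
tool_rot: [-1.559, 0.035, 1.597]
force: [3.2, 0.2, -13.0]
width: 8.9
```

>>> apply_moves(
  commands=[
    [[0,0,0,0,0,0],[0,0,0,0,0,0],[0,0,0,0,0,0],[0,0,0,0,0,0]],
  ],
  claw=32,
)

```text
clock: 19.15
eef_pos: [634.0, 1.8, 40.2]
tool_rot: [-1.562, 0.037, 1.597]
force: [0.7, 0.3, 0.3]
width: 32.4
```

>>> apply_moves(
  commands=[
    [[0,-0.2,0,0,0,0],[0,-0.5,0,0,0,0],[0,-0.7,0,0,0,0],[0,-0.8,0,0,0,0],[0,-0.8,0,0,0,0],[0,-0.5,0,0,0,0],[0,0,0,0,0,0]],
  ],
)

```text
clock: 19.73
eef_pos: [634.5, 6.2, 188.6]
tool_rot: [-1.56, 0.039, 1.595]
force: [0.8, -1.4, 0.1]
width: 32.3
```

```bash
python3 m5.py s14.png; python3 st.py
python3 - <<'E'
from m2 import blobs
from h import *
d=load('s14.png');s0=load('s0.png')
for th in (45,60): print('grip', [ (p,s,onz(d,*p,82).round(1).tolist()) for p,s in blobs(d,(313,188,352,218),th,200,2500)])
for th in (45,60): print('grip0',[ (p,s,onz(s0,*p,82).round(1).tolist()) for p,s in blobs(s0,(342,203,381,226),th,200,2500)])
E
python3 m4.py s14.png|tail -2; python3 m3.py s14.png | grep -v -e hole -e grip
```

```text
carriage (-1.25, 0.0, 0.666) block (0.0, 0.0, 0.998) plate (0.0, 0.0, 0.995)
19.78 [-0.276  0.649  0.338  1.575 -0.199  0.967  1.708] [633.8   6.2 187.1] [-89.28   2.21  91.4 ] [ 0.7 -0.2 -0. ] 32.0
hole [305.85, 198.39] 34 [642.5 115.5  49. ]
hole [331.4, 198.83] 200 [691.5  80.1  49. ]
hole [310.85, 200.72] 31 [643.9  97.5  49. ]
hole [302.72, 203.01] 39 [619.8  96.8  49. ]
hole [317.83, 204.04] 36 [645.5  72.7  49. ]
hole [294.08, 207.34] 54 [588.6  87.   49. ]
hole [309.3, 206.68] 47 [619.8  71.1  49. ]
hole [325.05, 207.81] 42 [645.9  46.4  49. ]
hole [316.26, 210.27] 37 [620.8  46.3  49. ]
grip [([361.05, 213.14], 1600)] [([331.36, 145.47], 1235), ([325.03, 161.02], 104)]
grip [([360.61, 212.92], 1881), ([365.8, 218.43], 107)] []
grip [([335.07, 200.93], 1341, [639.3, 5.0, 82.0])]
grip [([335.25, 200.89], 1582, [639.8, 4.9, 82.0])]
grip0 [([360.93, 213.21], 1599, [642.1, -74.5, 82.0])]
grip0 [([361.34, 212.93], 2168, [643.8, -73.9, 82.0])]
 ([341.3, 210.8], 20, [655.4, 1.3, 56.0])
 ([325.83, 215.89], 18, [610.2, -1.3, 56.0])
[291.08, 193.83] [629.6 158.7  49. ]
[304.74, 193.98] [656.8 139.7  49. ]
[287.79, 194.79] [619.4 157.9  49. ]
[298.94, 194.79] [642.  143.1  49. ]
[292.23, 196.67] [621.5 142.1  49. ]
[302.93, 196.83] [642.4 127.3  49. ]
[288.58, 197.75] [610.4 141.3  49. ]
[294.52, 199.08] [617.5 126.8  49. ]
[286.56, 200.37] [597.3 130.5  49. ]
[309.66, 200.02] [644.1 102.5  49. ]
[300.83, 202.62] [617.5 101.1  49. ]
[316.36, 203.54] [644.4  76.9  49. ]
[288.27, 207.09] [578.3  95.4  49. ]
[307.85, 205.99] [619.4  76.1  49. ]
[290.31, 209.62] [574.1  81.1  49. ]
```

After release the carriage sat back about 1.5 mm in the notch play, leaving roughly 2 mm push-in, which is too close to the 1.5 mm limit. I'll come down astride the bar with the fingers slightly open and nudge it forward without gripping.

>>> apply_moves(
  commands=[
    [[0,0.6,0,0,0,-0.1],[0,0.7,0,0,0,-0.1],[0,0.7,0,0,0,-0.1],[0,0.6,0,0,0,-0.1],[0,0.4,0,0,0,0],[0,0.1,0,0,0,0],[0,0,0,0,0,0]],
  ],
  claw=26,
)

```text
clock: 20.37
eef_pos: [630.2, 3.6, 56.5]
tool_rot: [-1.556, 0.002, 1.594]
force: [-0.0, 0.4, 0.0]
width: 25.8
```

```bash
python3 st.py; python3 plan.py 634 3.5 44 91.5 1
```

```text
20.37 [-0.203  0.8    0.256  1.682 -0.28   0.71   1.789] [630.2   3.6  56.5] [-89.17   0.1   91.35] [-0.   0.4  0. ] 25.8
t 20.37 pos [630.2   3.6  56.5] rot [-89.17   0.1   91.35] w 25.8 F [-0.   0.4  0. ] N 1
[-0.0, 0.31, -0.1, 0.0, -0.03, 0.0],
```

>>> apply_moves(
  commands=[
    [[0,0.2,-0.05,0,0,0],[0,0.12,-0.04,0,0,0],[0,0,0,0,0,0],[0.12,0,0,0,0,0],[0.1,0,0,0,0,0]],
  ],
)

```text
clock: 20.78
eef_pos: [635.1, 11.9, 44.4]
tool_rot: [-1.559, 0.003, 1.593]
force: [0.1, 0.1, 0.5]
width: 25.6
```

>>> apply_moves(
  commands=[
    [[0.15,0,0,0,0,0],[0.2,0,0,0,0,0],[0.25,0,0,0,0,0]],
  ],
)

```text
clock: 21.03
eef_pos: [635.2, 13.6, 44.4]
tool_rot: [-1.562, 0.032, 1.586]
force: [1.0, -21.1, -8.5]
width: 25.8
```

```bash
python3 m5.py s15.png; python3 st.py; python3 m4.py s15.png|tail -2
```

```text
carriage (-0.75, -0.75, 0.846) block (0.0, 0.0, 0.997) plate (0.0, 0.0, 0.996)
21.08 [-0.25   0.824  0.28   1.679 -0.273  0.687  1.744] [635.2  13.5  44.3] [-89.5    1.9   90.89] [  1.3 -18.   -6.8] 26.1
 ([340.57, 210.62], 21, [654.7, 3.0, 56.0])
 ([325.19, 215.62], 21, [609.9, 0.5, 56.0])
```

>>> apply_moves(
  commands=[
    [[-0.03,0,0,0,0,0],[-0.12,0,0,0,0,-0.1],[-0.08,0,0,0,0,-0.1],[0,0,0,0,0,0]],
  ],
)

```text
clock: 21.42
eef_pos: [636.3, 1.0, 46.2]
tool_rot: [-1.565, 0.019, 1.585]
force: [0.2, -0.2, 1.6]
width: 26.2
```

```bash
python3 st.py
```

```text
21.42 [-0.214  0.819  0.267  1.679 -0.278  0.687  1.774] [636.3   1.   46.2] [-89.65   1.08  90.8 ] [ 0.2 -0.2  1.6] 26.2
```

>>> apply_moves(
  commands=[
    [[0.05,-0.2,0,0,0,0],[0.02,-0.5,0,0,0,0],[0,-0.7,0,0,0,0],[0,-0.8,0,0,0,0],[0,-0.8,0,0,0,0],[0,-0.4,0,0,0,0],[0,0,0,0,0,0]],
  ],
)

```text
clock: 22.0
eef_pos: [636.8, 14.8, 191.6]
tool_rot: [-1.565, 0.009, 1.591]
force: [-0.4, 0.3, 0.4]
width: 26.1
```

```bash
python3 m5.py s16.png; python3 st.py; python3 m4.py s16.png|tail -2;  python3 - <<'E' | tail -1
from m2 import blobs
from h import *
d=load('s16.png')
print('GRIP',[ (p,s,onz(d,*p,82).round(1).tolist()) for p,s in blobs(d,(313,188,352,218),45,200,2500)])
E
python3 - <<'E'
from m5 import shift
E
python3 -c "
import sys;sys.argv=['x','s17.png']
from m5 import *
print('vs s14 carriage',shift('s14.png','s16.png',(600,650,-16,14),56,6))"
```

```text
carriage (0.25, 0.0, 0.735) block (0.0, 0.0, 0.997) plate (0.0, 0.0, 0.997)
22.05 [-0.264  0.644  0.325  1.568 -0.224  0.973  1.719] [636.5  15.  190.5] [-89.6    0.48  91.16] [ 0.4 -0.   0.2] 25.9
 ([340.65, 210.55], 20, [655.1, 3.2, 56.0])
 ([325.25, 215.65], 20, [609.9, 0.3, 56.0])
GRIP [([334.45, 200.73], 1324, [638.9, 6.6, 82.0])]
carriage (0.25, 0.0, 0.738) block (0.0, 0.0, 0.997) plate (0.0, 0.0, 0.997)
vs s14 carriage (1.75, -0.25, 0.951)Traceback (most recent call last):
  File "<stdin>", line 1, in <module>
  File "m5.py", line 10, in <module>
    n=sys.argv[1];grab('side',n)
      ~~~~~~~~^^^
IndexError: list index out of range
```

```bash
python3 -c "
from h import *
print(finish_job())"; python3 st.py
```

```text
the job is handed in; nothing more can be done
None
the job is handed in; nothing more can be done
```

I laid the set-up block on the rails, slid the carriage in with the bar up until the jaw seated the block, and dropped the pawl into a notch. I handed the job in at about 22 s with the gripper well clear; no verdict was reported.

**Last checks:**
- **Block:** it lies flat. It measured about 1 mm off the rails' centre line and about 1–2° from the holder's line, and it did not move at all while I worked the notch. I judged it flush from its position and from its not moving; I did not measure the gap directly.
- **Release bar:** down. While pinched it read about 0.2 mm from its lowest position, the carriage stayed locked against 20 N, and the image height after release agrees.
- **Sprung jaw:** pushed in about 3.4 mm (±0.7). I found this by backing the carriage off until the jaw left the block. After my first release it had sat back to about 2 mm, so I nudged the carriage forward within the notch's play.

**What disagreed with the description:**
- **Fingertips:** they sit about 30 mm behind the reported tool point at 40 mm opening. My first grasp closed above the block, so I confirmed the offset by touching the block's top and regrasped.
- **Carriage start:** it began near -98 mm, not -115 mm. On the first slide the jaw was therefore pushed in about 12.6 mm, more than I intended but short of its stop.
- **Arm range:** during the block grasp, two joints ran right up to their limits.

I moved none of the other things knowingly, but I did not re-measure their positions at the end.

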